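# Load the sample changer under its bayonet cover

### The arm

A 7-joint arm with a two-finger parallel gripper is mounted at the origin on the work surface. World frame = base frame: x ahead of the robot, y to its left, z up, the work surface at z = 0. Lengths are in m, angles in rad, forces in N, time in s.
With the tool pointing down it reaches from about 0.425 to 0.95 m from the base axis. Payload 4.7 kg.
Tool frame: the origin (TCP) lies midway between the tips of the shut fingers; the grasp point (between the pads) lies 19 mm behind it; z points along the fingers, y is the line along which they close (so a half turn about z gives the same grasp; the last joint's range is limited). The gripper opens to 85 mm and grips with 20 to 120 N. Pads are 22 mm wide; open, the fingers measure 114 mm over their backs; the gripper's body (76 mm by 85 mm) begins 54 mm behind the grasp point. The pads swing forward as they close: fully open they stand 13 mm farther back than shut.
Start: joints at [-1.24, 0.469, -0.049, 1.532, 0.024, 1.141, -0.082], TCP at [0.238, 0.632, 0.231] pointing down, gripper open.
Joint ranges: [-2.59, 2.59], [-0.33, 1.99], [-1.39, 1.29], [0.1, 2.45], [-1.04, 4.18], [0.21, 1.99], [-2.66, 2.66]. Speed limits (rad/s): [2.57, 2.57, 3.14, 3.14, 3.14, 3.14, 3.14].

### API

Orientations are given as a 3x3 rotation matrix whose columns are the frame's x, y, z axes.
In Python, from cell import arm, vision, nets gives the robot as it stands. The module is installed in compiled form; this text tells all that it offers.
- The arm moves only by the shell command python3 -m handwheel 'ROWS'. ROWS is text: rows parted by semicolons, each of 7 numbers parted by spaces: the shift along the tool's x, y, z each as a share of 200 mm, from -1 to 1, then the turn, a rotation vector about the tool's x, y, z each as a share of 45 degrees, from -1 to 1, then the opening, from 0 (shut) to 1 (fully open). A call has 1 to 12 rows; each row is the pose to reach, as a shift and turn from the pose commanded when the call began, along the tool's axes at that moment; what a row does not reach only later rows make up. A row lasts 1/12 s, in which the tool goes at most 41.7 mm and 7.16 degrees, less where a joint would pass 70% of its speed; a pose out of reach is approached as far as the arm can. A call with a number of a shift or a turn outside -1 to 1 is refused whole. A call with a gripper value outside its range is refused whole. The fingers move at their own pace and stop on an object; the grip force is fixed at half the most. Time passes only in rows, so rows that repeat a pose let the fingers close. It gives the time, the measured TCP pose, the force, the opening and the grip force at its end, in the units of the state.
- arm.sense(): the state, without advancing time (a new reading comes with each control period).
- vision.read_camera(name): name is "side" or "top" or "wrist"; returns the picture (480x640x3 uint8, red, green, blue); there is no depth.
- vision.camera_model(name): a dict with "fx", "fy", "cx", "cy" (pixels), "R" (3x3) and "t" (3): a world point X has camera coordinates R X + t. Camera axes: x right, y down, z forward; pixel columns grow to the right and rows downward; lengths in m; the calibration is good to about 2 mm. A picture is of the moment at which its call begins: read the wrist's pose just before it. camera_model takes no time and is no camera call; for the wrist camera it gives the pose at the moment of the call.
- arm.close_job(): hands the job in; it is judged then, once.
Trained networks look in the newest picture that a camera, given by its name, has taken for a name from the list of things; names that differ only in an ending like _2 or _b are one class to them, and where a whole thing is asked for, a point or a joint stands for the part that bears it (a point fixed in the world has none). Each returns a list of dicts, best first, with "confidence" (0 to 1); they miss things now and then, are a little off and sometimes report something else, mostly with a low value. They report only what shows in the picture. A call takes as long as a camera call. They do not tell look-alikes from the thing itself.
- nets.spot_in(target, camera): "location" ([row, column] as shares, 0 to 1, of the picture: columns of its width, rows of its height, amid what is visible of it).
- nets.masks_of(target, camera): "pixels" (480x640 bool, what is visible of it) and "location" ([row, column] as shares, 0 to 1, of the picture: columns of its width, rows of its height, amid what is visible of it).
- nets.pinpoint(target, camera): "location" ([row, column] as shares, 0 to 1, of the picture: columns of its width, rows of its height: a listed point, or the origin of a listed thing).
The state is a dict: "clock": time; "qpos": joint angles; "dq": joint speeds; "effort": joint torques, N m; "ee_pos": TCP position; "ee_rot": TCP orientation; "wrist_force": force on the tool from outside, world axes, zero at the start; "ft_torque": the same for the moment, N m; "width": opening from 0.0 (shut) to 1.0 (fully open); "grip_force": force on a finger pad.
Only numpy, scipy, OpenCV 4.12 (cv2) and the standard library are available. Lean on these libraries where they do the work, as an engineer would, in place of code of your own. Each camera call takes 0.05 s, during which the arm holds its last target. There are 200 camera calls.

### The job

Load the sample changer: unlock the round bayonet cover a quarter turn anticlockwise without forcing it, lift it off and park it right way up on the cork mat. Then put every cell from the blue tray into a pocket of its own, right down and upright, clicking the turret round to the next pocket with the bar knob after each one as needed, and leave the turret clicked in place. Finally put the cover back on the port and turn it clockwise until it is locked; leave the things lying around where they are.

Things in the scene. Friction and masses are not known exactly. Their poses are not given: they have to be found in the camera images.
- changer: fixed grey box, 285 mm (x) by 270 mm (y), flat lid 65 mm above the bench (underside 60 mm). Origin on the bench below the turret axis; the lid spans x -150 to +135 and y -135 to +135 mm in its frame; its -x side roughly faces the robot. In it runs the turret: pocket floors 16 mm and pocket mouths 32 mm above the bench.
- port (a point): centre of the round loading port in the lid, level with the lid's upper face (65 mm), 84 mm from the turret axis on the changer's -x side; axes as the changer's. Only the pocket below the port can be reached.
- neck_rim (a point): centre of the rim of the port's steel neck, 16 mm above port; axes as the changer's. Neck 80 mm inner, 92 mm outer diameter. It carries two outward lugs on its +y and -y sides (to radius 52 mm, 10 to 15 mm above the lid, each about 50 degrees wide) and small stops at its foot.
- turret (a joint): turn of turret and knob in the changer, rad, positive anticlockwise from above, endless both ways. A spring detent holds it at each multiple of 1.047 rad (60 degrees), with a pocket exactly below the port; up to about 0.3 N m is needed to leave a detent; let go within 0.3 rad of one, it pulls itself in. It starts near 0. Loaded cells clear the lid.
- turret_face (a point): point on the turret axis level with the pocket mouths (32 mm above the bench); turns with the turret. Six pockets, 36 mm in diameter with 2 mm bevels and 16 mm deep, lie on an 84 mm radius about the axis, at 0, 60, 120.. degrees from this point's x. All are empty at the start; the upper 24 mm of a seated cell stand out.
- knob_grip (a point): centre of the turret's bright bar knob, on the turret axis, 105 mm above the bench; the bar is 32 mm along the point's x, 14 mm along y and 28 mm tall (91 to 119 mm above the bench). It drives the turret directly and turns with it.
- cover: loose round black bayonet cover, 115 mm in diameter, about 220 g: disc 13 to 18 mm above its origin, skirt below it (inner radius 54.5 mm), bright grip bar on top. Origin on its axis at the skirt's lower edge, z up. Two inward lugs in the skirt at its +y and -y (inner radius 48 mm, 40 degrees wide, 0.5 to 4.5 mm above the origin). Seated on the neck, the origin is 3 mm above port.
- cover_bar (a point): centre of the cover's grip bar, 32 mm above the cover's origin, axes as the cover's: the bar is 44 mm along x, 14 mm along y and 28 mm tall. Locked: bar along the changer's x. Anticlockwise from above unlocks; free to lift from 55 degrees on; stops 3 degrees beyond locked and at 93 degrees. Goes back on at 60 to 90 degrees and locks clockwise. Side play 2 mm.
- mat: fixed cork mat, 150 by 150 mm, 4 mm thick, to one side of the changer; origin at the centre of its underside (bench height)
- tray: fixed shallow blue tray, 170 mm (x) by 150 mm (y), floor 4 to 5 mm above the bench, rim 9 mm high and 4 mm thick; on the other side of the changer; origin at the centre of its underside
- cell1: sample cell: bright metal foot 30 mm in diameter and 20 mm tall with a dark grip stub 20 mm in diameter and 20 mm tall on top, 40 mm in all, about 60 g, all cells alike; origin at the centre of its underside, z up. Stands upright in the tray at the start; may be absent
- cell2: sample cell: bright metal foot 30 mm in diameter and 20 mm tall with a dark grip stub 20 mm in diameter and 20 mm tall on top, 40 mm in all, about 60 g, all cells alike; origin at the centre of its underside, z up. Stands upright in the tray at the start; may be absent
- cell3: sample cell: bright metal foot 30 mm in diameter and 20 mm tall with a dark grip stub 20 mm in diameter and 20 mm tall on top, 40 mm in all, about 60 g, all cells alike; origin at the centre of its underside, z up. Stands upright in the tray at the start; may be absent
- cell4: sample cell: bright metal foot 30 mm in diameter and 20 mm tall with a dark grip stub 20 mm in diameter and 20 mm tall on top, 40 mm in all, about 60 g, all cells alike; origin at the centre of its underside, z up. Stands upright in the tray at the start; may be absent
- screwdriver: bystander: orange-handled screwdriver lying on the bench beyond the changer, 170 mm long; leave alone
- post: bystander: dark optical post holder on a foot, 85 mm tall, on the bench beyond the changer; origin under its foot; leave alone
- foot: bystander: small brass foot, 32 mm in diameter and 30 mm tall, on the bench; leave alone
Mind the look-alikes: they are no part of the job. What is meant by the cover is not red, and is the larger of those in its own colour.

How it is judged:
By the outcome, as a careful person would: the job done as asked, in the order asked, and still so for the second after the job is handed in, with the robot touching nothing.
Of cell1, cell2, cell3, cell4 only 3 to 4 are there at a start; the rules pass over those that are not, and their reading is None.
At some moment in a run one of cell1, cell2, cell3, cell4 may be knocked a few centimetres aside while the robot is not near it.
It also fails if it takes over 210 s, if anything falls off the work surface, if the arm or the gripper's body presses on something with over 40 N, if the wrist force passes 120 N, or if a joint passes its speed limit or range.

## Working session

There is one attempt and no reset: what is moved stays moved. The work goes in short steps, Python scripts to look and compute and a shell command to move; the robot and the scene stay as the last step left them, time stands still between calls to the robot, and variables do not carry over. Pictures are saved under pics/ and viewed, at most 14 in all, crops included, and the job is handed in when it is done.

```bash
mkdir -p pics; ls; cat > h.py <<'E'
import numpy as np, cv2
from cell import arm, vision, nets
def snap(n,f=None):
    im=vision.read_camera(n)
    if f: cv2.imwrite('pics/'+f,im[:,:,::-1])
    return im
def ray(n,loc,z,m=None):
    m=m or vision.camera_model(n); R=np.array(m['R']);t=np.array(m['t'])
    u=loc[1]*640;v=loc[0]*480
    d=R.T@np.array([(u-m['cx'])/m['fx'],(v-m['cy'])/m['fy'],1]);c=-R.T@t
    return c+d*(z-c[2])/d[2]
def proj(n,X,m=None):
    m=m or vision.camera_model(n); p=np.array(m['R'])@np.array(X)+np.array(m['t'])
    return np.array([m['fx']*p[0]/p[2]+m['cx'],m['fy']*p[1]/p[2]+m['cy']])
E
python3 - <<'E'
from h import *
np.set_printoptions(precision=3,suppress=True)
for n in('top','side','wrist'):
    snap(n,n+'0.png'); m=vision.camera_model(n); print(n,m['fx'],-np.array(m['R']).T@m['t'],np.array(m['R'])[2])
Z=dict(port=.065,neck_rim=.081,knob_grip=.105,cover=.068,cover_bar=.1,mat=0,tray=0,cell1=0.005,foot=0,post=0,screwdriver=0,turret_face=.032,changer=0)
for n in('top','side'):
    snap(n)
    for k,z in Z.items():
        for d in nets.pinpoint(k,n)[:5]: print(n,k,round(d['confidence'],2),np.array(d['location'])*[480,640],ray(n,d['location'],z)[:2])
s=arm.sense();print(s)
E
```

```text
pics
top 575.0247748141425 [ 0.315 -0.015  1.49 ] [ 0.17   0.024 -0.985]
side 498.00720035397245 [ 0.236 -0.604  0.817] [ 0.282  0.606 -0.744]
wrist 385.08608932257505 [0.163 0.659 0.373] [ 0.291 -0.111 -0.95 ]
top neck_rim 0.44 [241.296 322.176] [0.538 0.   ]
top knob_grip 0.53 [208.08 327.68] [ 0.617 -0.013]
top cover 0.95 [245.28  323.776] [ 0.53  -0.003]
top cover 0.76 [314.4   380.416] [ 0.36  -0.142]
top cover 0.56 [307.392 327.296] [ 0.376 -0.012]
top cover_bar 0.89 [312.912 382.912] [ 0.362 -0.145]
top cover_bar 0.6 [307.296 327.872] [ 0.375 -0.014]
top cover_bar 0.56 [242.496 321.28 ] [0.532 0.002]
top mat 0.84 [256.416 185.728] [0.511 0.36 ]
top tray 0.65 [256.512 464.128] [ 0.511 -0.367]
top tray 0.63 [240.912 320.128] [0.552 0.007]
top cell1 0.67 [274.32  450.176] [ 0.464 -0.329]
top cell1 0.63 [231.984 473.984] [ 0.575 -0.394]
top cell1 0.56 [271.92  479.808] [ 0.471 -0.405]
top foot 0.6 [313.824 283.776] [0.362 0.1  ]
top foot 0.5 [235.008 473.088] [ 0.568 -0.393]
top post 0.77 [195.696 447.488] [ 0.673 -0.33 ]
top screwdriver 0.82 [189.216 202.688] [0.692 0.322]
top ch
[... 837 characters left out ...]
77 -0.325]
side post 0.52 [245.616 363.904] [ 0.623 -0.006]
side screwdriver 0.86 [151.92  325.184] [0.694 0.321]
side changer 0.64 [245.184 361.216] [ 0.618 -0.002]
{'clock': 1.55, 'qpos': array([-1.24 ,  0.469, -0.049,  1.532,  0.024,  1.141, -0.082]), 'dq': array([ 0.   ,  0.001,  0.001, -0.001,  0.001,  0.001, -0.001]), 'effort': array([ -0.   , -51.016,  -0.046, -23.801,   0.011,   0.001,   0.   ]), 'ee_pos': array([0.238, 0.632, 0.231]), 'ee_rot': array([[-0.936,  0.352,  0.   ],
       [ 0.352,  0.936,  0.   ],
       [ 0.   ,  0.   , -1.   ]]), 'wrist_force': array([ 0.265, -0.036, -0.667]), 'ft_torque': array([-0.033, -0.006, -0.028]), 'grip_force': 0.0, 'width': 1.0003185915170925}
```

View pics/top0.png

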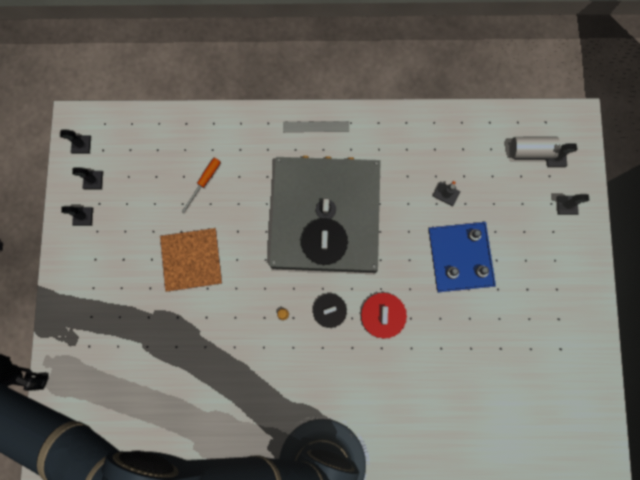

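View pics/side0.png

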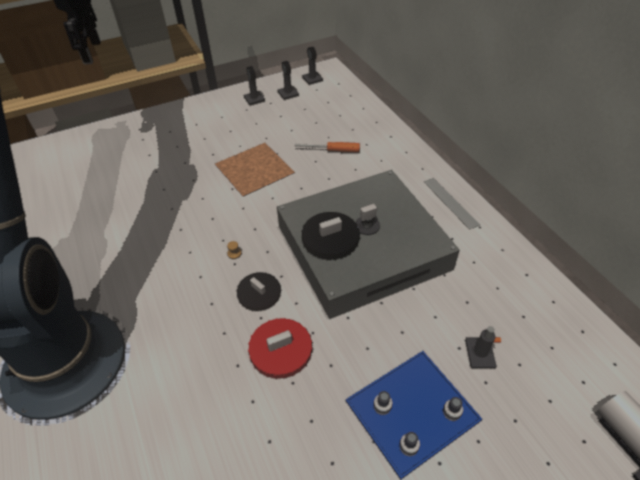

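The top view shows the big black cover on the changer at pixel (324,241), the knob at (325,207), three cells in the tray at (452,272), (482,271) and (475,235), and the mat at (190,260). The red cover and the small black one are decoys. The side view agrees with this.

```bash
cat > plan.py <<'E'
"""plan([(x,y,z,yawdeg,open)...]) prints the row value for each call (tool-down targets)."""
import numpy as np
from scipy.spatial.transform import Rotation as Ro
from cell import arm
def tool(yaw):
    c,s=np.cos(np.radians(yaw)),np.sin(np.radians(yaw)); return np.array([[c,s,0],[s,-c,0],[0,0,-1.]])
def plan(wps,start=None):
    s=arm.sense(); p=np.array(s['ee_pos']);R=np.array(s['ee_rot'])
    print('at',p.round(4),'yaw',round(np.degrees(np.arctan2(R[1,0],R[0,0])),1),'q7',round(s['qpos'][6],2),'t',s['clock'],'w',round(s['width'],3))
    for x,y,z,yaw,o in wps:
        P1=np.array([x,y,z]);R1=tool(yaw)
        while True:
            d=R.T@(P1-p)/.2; w=Ro.from_matrix(R.T@R1).as_rotvec()/(np.pi/4)
            k=max(1,np.abs(d).max(),np.abs(w).max()); f=1/np.ceil(k-1e-3)
            d,w=np.round(d*f,4),np.round(w*f,3)
            n=int(np.ceil(max(np.linalg.norm(d)*200/41.7,np.linalg.norm(w)*45/7.16)))
            print('n=%d:'%n,*d,*w,o)
            p=p+R@d*.2; R=R@Ro.from_rotvec(w*np.pi/4).as_matrix()
            if f==1: break
E
python3 -c "
from plan import *
plan([(.56,0,.30,0,1)])"
```

```text
at [0.2377 0.6318 0.2313] yaw 159.4 q7 -0.08 t 1.55 w 1.0
n=6: -0.6552 -0.5973 -0.0859 0.0 -0.0 0.885 1
n=6: -0.8858 -0.0391 -0.0859 -0.0 -0.0 0.886 1
n=6: -0.7049 0.5378 -0.0859 -0.0 -0.0 0.885 1
n=6: -0.1969 0.8644 -0.0859 -0.0 -0.0 0.886 1
```

```bash
python3 -m handwheel '-0.66 -0.6 -0.09 0 0 0.89 1;-0.66 -0.6 -0.09 0 0 0.89 1;-0.66 -0.6 -0.09 0 0 0.89 1;-0.66 -0.6 -0.09 0 0 0.89 1;-0.66 -0.6 -0.09 0 0 0.89 1;-0.66 -0.6 -0.09 0 0 0.89 1;-0.66 -0.6 -0.09 0 0 0.89 1'
python3 -m handwheel '-0.89 -0.04 -0.09 0 0 0.89 1;-0.89 -0.04 -0.09 0 0 0.89 1;-0.89 -0.04 -0.09 0 0 0.89 1;-0.89 -0.04 -0.09 0 0 0.89 1;-0.89 -0.04 -0.09 0 0 0.89 1;-0.89 -0.04 -0.09 0 0 0.89 1;-0.89 -0.04 -0.09 0 0 0.89 1'
python3 -m handwheel '-0.7 0.54 -0.09 0 0 0.89 1;-0.7 0.54 -0.09 0 0 0.89 1;-0.7 0.54 -0.09 0 0 0.89 1;-0.7 0.54 -0.09 0 0 0.89 1;-0.7 0.54 -0.09 0 0 0.89 1;-0.7 0.54 -0.09 0 0 0.89 1;-0.7 0.54 -0.09 0 0 0.89 1'
python3 -m handwheel '-0.2 0.86 -0.08 0 0 0.89 1;-0.2 0.86 -0.08 0 0 0.89 1;-0.2 0.86 -0.08 0 0 0.89 1;-0.2 0.86 -0.08 0 0 0.89 1;-0.2 0.86 -0.08 0 0 0.89 1;-0.2 0.86 -0.08 0 0 0.89 1;-0.2 0.86 -0.08 0 0 0.89 1;-0.2 0.86 -0.08 0 0 0.89 1'
python3 - <<'E'
from h import *
from plan import plan
np.set_printoptions(precision=4,suppress=True)
plan([]); print(arm.sense()['qpos'])
m=vision.camera_model('wrist'); snap('wrist','w1.png'); print(-np.array(m['R']).T@m['t'])
for k,z in dict(knob_grip=.105,cover=.068,cover_bar=.1,neck_rim=.081,changer=0).items():
    for d in nets.pinpoint(k,'wrist')[:4]: print(k,round(d['confidence'],2),np.array(d['location'])*[480,640],ray('wrist',d['location'],z,m)[:2])
E
```

```text
clock: 2.13
ee_pos: [0.32, 0.4719, 0.25]
ee_rot: [[-0.487, 0.874, 0.001], [0.874, 0.487, 0.001], [0.001, 0.001, -1.0]]
wrist_force: [-0.4, 0.8, -0.1]
width: 1.007
grip_force: 0.0
clock: 2.72
ee_pos: [0.3995, 0.3137, 0.2676]
ee_rot: [[0.186, 0.982, 0.0], [0.982, -0.186, 0.001], [0.001, 0.0, -1.0]]
wrist_force: [0.1, 0.0, 0.4]
width: 1.0
grip_force: 0.0
clock: 3.3
ee_pos: [0.4795, 0.1567, 0.2853]
ee_rot: [[0.773, 0.634, 0.0], [0.634, -0.773, 0.0], [0.0, -0.0, -1.0]]
wrist_force: [-1.1, 0.3, 0.5]
width: 0.999
grip_force: 0.0
clock: 3.97
ee_pos: [0.5571, -0.0001, 0.3007]
ee_rot: [[1.0, -0.006, -0.001], [-0.006, -1.0, 0.0], [-0.001, -0.0, -1.0]]
wrist_force: [0.7, 0.2, 0.3]
width: 0.999
grip_force: 0.0
at [ 0.5571 -0.0001  0.3007] yaw -0.3 q7 -1.46 t 3.9667 w 0.999
[-0.6576  0.2536  0.7204  1.7567 -0.1789  1.1991 -1.4643]
[ 0.637  -0.0013  0.4427]
knob_grip 0.84 [131.52 324.48] [ 0.6274 -0.0072]
cover 0.81 [333.984 334.528] [ 0.4114 -0.019 ]
cover 0.71 [221.376 322.624] [ 0.54  -0.006]
cover 0.62 [340.32 436.8 ] [ 0.4027 -0.133 ]
cover_bar 0.78 [228.48  323.904] [ 0.5415 -0.0068]
cover_bar 0.69 [341.808 328.704] [ 0.4216 -0.0116]
cover_bar 0.45 [262.992 593.984] [ 0.5061 -0.2634]
changer 0.66 [130.8   320.576] [ 0.6252 -0.0047]
```

View pics/w1.png

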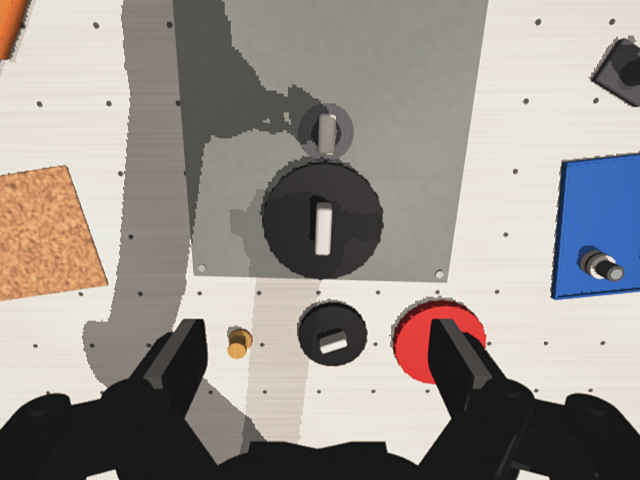

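```bash
python3 - <<'E'
from h import *
np.set_printoptions(precision=4,suppress=True)
im=cv2.imread('pics/w1.png'); m=vision.camera_model('wrist')
g=im.min(2)
for name,(c0,r0,c1,r1),z in (('knob',(290,90,365,170),.119),('bar',(285,175,365,270),.114)):
    b=(g[r0:r1,c0:c1]>140).astype('uint8'); n,l,st,ce=cv2.connectedComponentsWithStats(b); 
    for i in range(1,n):
        if st[i,4]<150: continue
        v,u=np.nonzero(l==i); P=np.array([ray('wrist',((y+r0+.5)/480,(x+c0+.5)/640),z,m)[:2] for x,y in zip(u,v)],np.float32)
        r=cv2.minAreaRect(P*1000); print(name,st[i],ce[i]+[c0,r0],r,P.mean(0))
# lid corners from masks
d=nets.masks_of('changer','wrist')
for o in d[:1]:
    M=o['pixels'].astype('uint8'); c=max(cv2.findContours(M,0,2)[0],key=cv2.contourArea)
    P=np.array([ray('wrist',(y/480,x/640),.065,m)[:2] for x,y in c[:,0]],np.float32); print(o['confidence'],cv2.minAreaRect(P*1000), cv2.boundingRect(c))
E
```

```text
knob [ 50  38  25  42 470] [356.7319 153.0043] ((613.2098999023438, -31.58557891845703), (32.664527893066406, 19.799467086791992), 1.5298296213150024) [ 0.6101 -0.0356]
bar [ 31  34  16  46 653] [323.2588 231.3124] ((541.6257934570312, -7.7345452308654785), (12.735391616821289, 41.953163146972656), 87.22441101074219) [ 0.5421 -0.0077]
0.95 ((606.8982543945312, -9.582275390625), (270.5806884765625, 263.116455078125), 87.57150268554688) (173, 0, 316, 283)
```

The wrist view shows the cover bar at pixel (323,231), almost along x with a yaw of about -2.7°. The knob is at (327,133). The gripper is well placed, so I'll move lower over the bar and measure again.

```bash
python3 -m handwheel '-0.08 0.03 0.6 0 0 0.053 1;-0.08 0.03 0.6 0 0 0.053 1;-0.08 0.03 0.6 0 0 0.053 1;-0.08 0.03 0.6 0 0 0.053 1;-0.08 0.03 0.6 0 0 0.053 1;-0.08 0.03 0.6 0 0 0.053 1'
cat > bar.py <<'E'
from h import *
from plan import plan
np.set_printoptions(precision=4,suppress=True)
def look(f,things,cam='wrist'):
    plan([]); m=vision.camera_model(cam); im=snap(cam,f)
    for k,z in things.items():
        for d in nets.pinpoint(k,cam)[:3]: print(k,round(d['confidence'],2),(np.array(d['location'])*[480,640]).round(),ray(cam,d['location'],z,m)[:2])
    return im,m
def rect(im,m,c,z,th=140,half=60,cam='wrist'):
    """fit bright top face near pixel c"""
    r0,c0=max(0,int(c[1])-half),max(0,int(c[0])-half)
    b=(im.min(2)[r0:r0+2*half,c0:c0+2*half]>th).astype('uint8'); n,l,st,ce=cv2.connectedComponentsWithStats(b)
    for i in range(1,n):
        if st[i,4]<200: continue
        v,u=np.nonzero(l==i); P=np.array([ray(cam,((y+r0+.5)/480,(x+c0+.5)/640),z,m)[:2] for x,y in zip(u,v)],np.float32)
        print('  rect',ce[i]+[c0,r0],st[i],cv2.minAreaRect(P*1000))
E
python3 - <<'E'
from bar import *
im,m=look('w2.png',dict(cover_bar=.1,cover=.068,knob_grip=.105,changer=0))
rect(im,m,proj('wrist',[.5415,-.007,.114],m),.114,half=90)
E
```

```text
clock: 4.82
ee_pos: [0.5429, -0.0081, 0.1834]
ee_rot: [[0.998, -0.056, 0.004], [-0.056, -0.998, 0.0], [0.004, -0.0, -1.0]]
wrist_force: [-0.0, -0.2, 0.4]
width: 1.001
grip_force: 0.0
at [ 0.5429 -0.0081  0.1834] yaw -3.2 q7 -1.41 t 4.8167 w 1.001
cover_bar 0.69 [256. 313.] [ 0.543  -0.0062]
cover_bar 0.69 [396. 335.] [ 0.4374 -0.0155]
cover 0.67 [244. 315.] [ 0.5407 -0.0074]
knob_grip 0.85 [114. 308.] [ 0.626  -0.0081]
changer 0.9 [118. 312.] [ 0.6247 -0.0091]
  rect [394.227  197.7216] [146   1  34  61 740] ((576.8378295898438, -56.014259338378906), (38.79298782348633, 15.445647239685059), 26.569671630859375)
  rect [312.6331 263.7626] [  77   56   23   67 1428] ((541.8851318359375, -6.138555526733398), (12.612733840942383, 41.42911911010742), 87.1173095703125)
  rect [312.6549 337.8239] [   0  147  180   33 4746] ((492.86065673828125, -3.9879074096679688), (113.7916488647461, 22.84147071838379), 86.84546661376953)
```

View pics/w2.png

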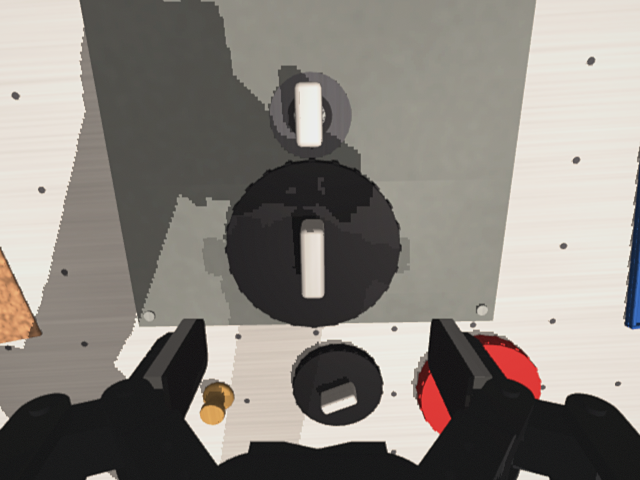

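The cover bar is at (0.542, -0.0065) with a yaw of about -3°. I'll descend and grip it.

```bash
python3 -m handwheel '-0.005 -0.008 0.455 0 0 0 1;-0.005 -0.008 0.455 0 0 0 1;-0.005 -0.008 0.455 0 0 0 1;-0.005 -0.008 0.455 0 0 0 1;-0.005 -0.008 0.455 0 0 0 1'
python3 -m handwheel '0 0 0 0 0 0 0;0 0 0 0 0 0 0;0 0 0 0 0 0 0;0 0 0 0 0 0 0;0 0 0 0 0 0 0;0 0 0 0 0 0 0;0 0 0 0 0 0 0;0 0 0 0 0 0 0'
python3 -c "
from plan import *
plan([]);print(arm.sense()['wrist_force'],arm.sense()['ft_torque'],arm.sense()['grip_force'])"
```

```text
clock: 5.48
ee_pos: [0.5411, -0.0067, 0.0915]
ee_rot: [[0.998, -0.056, 0.001], [-0.056, -0.998, -0.0], [0.002, 0.0, -1.0]]
wrist_force: [-0.1, 0.7, 0.2]
width: 1.003
grip_force: 0.0
clock: 6.15
ee_pos: [0.5405, -0.0056, 0.0909]
ee_rot: [[0.998, -0.055, 0.001], [-0.055, -0.998, 0.001], [0.001, -0.001, -1.0]]
wrist_force: [-0.2, 2.1, 4.7]
width: 0.151
grip_force: 59.4
at [ 0.5405 -0.0056  0.0909] yaw -3.2 q7 -1.31 t 6.15 w 0.151
[-0.1815622   2.12460046  4.73192988] [0.40807412 0.23028776 0.02301637] 59.4449508190155
```

```bash
python3 -m handwheel '0 0 0 0 0 -0.08 0;0 0 0 0 0 -0.16 0;0 0 0 0 0 -0.24 0;0 0 0 0 0 -0.32 0;0 0 0 0 0 -0.4 0;0 0.003 0 0 0 -0.48 0;0 0.003 0 0 0 -0.56 0;0.002 0.004 0 0 0 -0.64 0;0.002 0.005 0 0 0 -0.72 0;0.002 0.005 0 0 0 -0.8 0;0.002 0.005 0 0 0 -0.9 0;0.002 0.005 0 0 0 -0.9 0'
python3 -c "
from plan import *
plan([]);print(arm.sense()['wrist_force'],arm.sense()['ft_torque'],arm.sense()['grip_force'])"
```

```text
clock: 7.15
ee_pos: [0.5409, -0.0068, 0.0909]
ee_rot: [[0.794, 0.608, 0.001], [0.608, -0.794, 0.001], [0.002, -0.0, -1.0]]
wrist_force: [-0.8, 2.9, 5.3]
width: 0.151
grip_force: 59.6
at [ 0.5409 -0.0068  0.0909] yaw 37.4 q7 -0.73 t 7.15 w 0.151
[-0.78731172  2.93484504  5.33273427] [0.40740696 0.22812616 0.27621752] 59.55012559890747
```

```bash
python3 -m handwheel '0 0 0 0 0 -0.09 0;0 0 0 0 0 -0.18 0;0 0 0 0 0 -0.27 0;0 0 0 0 0 -0.36 0;0.003 0 0 0 0 -0.45 0;0.003 0 0 0 0 -0.54 0;0.003 0.002 0 0 0 -0.63 0;0.003 0.002 0 0 0 -0.72 0;0.004 0.002 0 0 0 -0.8 0;0.004 0.002 0 0 0 -0.9 0;0.004 0.002 0 0 0 -0.98 0;0.004 0.002 0 0 0 -0.98 0'
python3 -m handwheel '0 0 -0.03 0 0 0 0;0 0 -0.06 0 0 0 0;0 0 -0.09 0 0 0 0;0 0 -0.12 0 0 0 0;0 0 -0.16 0 0 0 0;0 0 -0.2 0 0 0 0;0 0 -0.3 0 0 0 0;0 0 -0.4 0 0 0 0;0 0 -0.5 0 0 0 0;0 0 -0.6 0 0 0 0;0 0 -0.6 0 0 0 0'
python3 - <<'E'
from bar import *
im,m=look('w3.png',dict(neck_rim=.081,knob_grip=.105,turret_face=.032,changer=0))
snap('top','t3.png'); 
for k,z in dict(mat=0,neck_rim=.081,port=.065,cover=.2).items():
    for n in ('top',):
        for d in nets.pinpoint(k,n)[:2]: print(n,k,round(d['confidence'],2),ray(n,d['location'],z)[:2])
snap('side','s3.png')
for k,z in dict(mat=0,neck_rim=.081).items():
    for d in nets.pinpoint(k,'side')[:2]: print('side',k,round(d['confidence'],2),ray('side',d['location'],z)[:2])
# mat mask
for n in('top','side'):
    o=nets.masks_of('mat',n)[0]; c=max(cv2.findContours(o['pixels'].astype('uint8'),0,2)[0],key=cv2.contourArea)
    print(n,cv2.minAreaRect(np.array([ray(n,(y/480,x/640),.004)[:2]*1000 for x,y in c[:,0]],np.float32)))
E
```

```text
clock: 8.15
ee_pos: [0.5418, -0.0074, 0.0909]
ee_rot: [[0.15, 0.989, 0.001], [0.989, -0.15, 0.0], [0.001, 0.001, -1.0]]
wrist_force: [0.2, 0.1, 6.3]
width: 0.151
grip_force: 59.5
clock: 9.07
ee_pos: [0.5439, -0.0073, 0.2149]
ee_rot: [[0.15, 0.989, 0.009], [0.989, -0.15, 0.001], [0.002, 0.008, -1.0]]
wrist_force: [0.7, 0.2, -1.9]
width: 0.146
grip_force: 58.8
at [ 0.5439 -0.0073  0.2149] yaw 81.4 q7 -0.13 t 9.0667 w 0.146
knob_grip 0.7 [227. 433.] [ 0.6243 -0.0092]
changer 0.68 [198. 401.] [ 0.6248 -0.0093]
top cover 0.64 [ 0.3546 -0.1339]
side mat 0.83 [0.502  0.3316]
side neck_rim 0.75 [ 0.5435 -0.0041]
top ((504.4167785644531, 345.96563720703125), (152.02166748046875, 151.8170623779297), 8.619373321533203)
side ((503.59814453125, 342.4509582519531), (151.99749755859375, 155.07208251953125), 8.758066177368164)
```

View pics/s3.png

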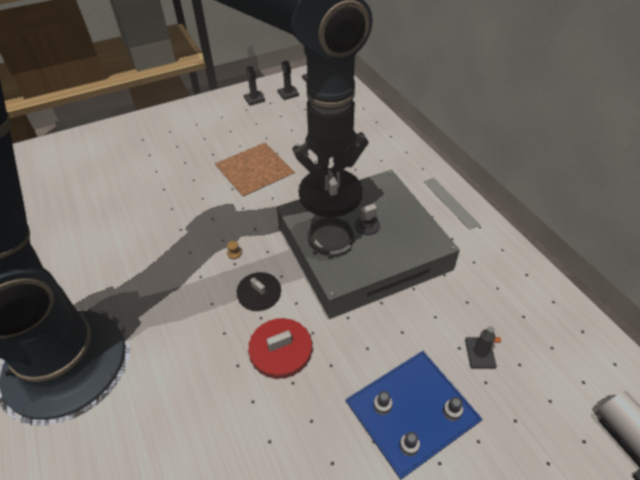

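The cover is clear of the neck: in the side view it hangs at (330,190), above the open port at (330,235). I'll carry it to the mat centre, about (0.504, 0.345).

```bash
python3 -c "
from plan import *
plan([(.52,.17,.2,81.4,0),(.504,.345,.1,81.4,0),(.504,.345,.029,81.4,0)])"
```

```text
at [ 0.5413 -0.0072  0.2102] yaw 81.4 q7 -0.13 t 9.8167 w 0.152
n=5: 0.8602 -0.2376 0.0511 -0.0 -0.0 -0.0 0
n=5: 0.8531 -0.2099 0.5001 -0.0 -0.0 -0.0 0
n=2: 0.0 0.0 0.355 -0.0 -0.0 -0.0 0
```

```bash
python3 -m handwheel '0.2 -0.06 0.01 0 0 0 0;0.4 -0.12 0.03 0 0 0 0;0.6 -0.18 0.04 0 0 0 0;0.8 -0.23 0.05 0 0 0 0;0.86 -0.24 0.05 0 0 0 0;0.86 -0.24 0.05 0 0 0 0'
python3 -m handwheel '0.2 -0.05 0.05 0 0 0 0;0.4 -0.1 0.1 0 0 0 0;0.6 -0.16 0.2 0 0 0 0;0.8 -0.2 0.35 0 0 0 0;0.85 -0.21 0.5 0 0 0 0;0.85 -0.21 0.5 0 0 0 0;0.85 -0.21 0.5 0 0 0 0'
python3 -m handwheel '0 0 0.08 0 0 0 0;0 0 0.16 0 0 0 0;0 0 0.24 0 0 0 0;0 0 0.29 0 0 0 0;0 0 0.32 0 0 0 0;0 0 0.34 0 0 0 0;0 0 0.355 0 0 0 0;0 0 0.355 0 0 0 0'
python3 -c "
from plan import *
plan([(.504,.345,.0275,81.4,0)]);print(arm.sense()['wrist_force'])"
```

```text
clock: 10.32
ee_pos: [0.5185, 0.1758, 0.2001]
ee_rot: [[0.141, 0.99, -0.0], [0.99, -0.141, 0.002], [0.002, -0.001, -1.0]]
wrist_force: [-0.4, 0.8, -2.4]
width: 0.152
grip_force: 58.7
clock: 10.9
ee_pos: [0.5019, 0.3439, 0.0974]
ee_rot: [[0.148, 0.989, -0.004], [0.989, -0.148, -0.004], [-0.005, -0.004, -1.0]]
wrist_force: [0.7, -0.5, -1.3]
width: 0.145
grip_force: 58.9
clock: 11.57
ee_pos: [0.5038, 0.3442, 0.0296]
ee_rot: [[0.15, 0.989, 0.0], [0.989, -0.15, 0.0], [0.0, 0.0, -1.0]]
wrist_force: [0.5, 0.7, -1.9]
width: 0.151
grip_force: 59.0
at [0.5038 0.3442 0.0296] yaw 81.4 q7 -0.75 t 11.5667 w 0.151
n=1: 0.0041 0.0002 0.0103 0.001 -0.0 -0.001 0
[ 0.49241316  0.70397558 -1.88385935]
```

Not touching yet, so I'll lower 2 to 3 mm, release and rise.

```bash
python3 -m handwheel '0 0 0.007 0 0 0 0;0 0 0.013 0 0 0 0;0 0 0.013 0 0 0 0'
python3 -m handwheel '0 0 0 0 0 0 0.6;0 0 0 0 0 0 0.6;0 0 0 0 0 0 0.6;0 0 0 0 0 0 0.6;0 0 0 0 0 0 0.6;0 0 0 0 0 0 0.6'
python3 -m handwheel '0 0 -0.1 0 0 0 0.6;0 0 -0.25 0 0 0 0.6;0 0 -0.45 0 0 0 0.6;0 0 -0.65 0 0 0 0.6;0 0 -0.85 0 0 0 0.6;0 0 -0.85 0 0 0 0.6'
python3 - <<'E'
from bar import *
im,m=look('w4.png',dict(cover_bar=.036,cover=.004))
rect(im,m,proj('wrist',[.504,.345,.05],m),.05,half=70)
for n in('top','side'):
    snap(n,n+'4.png')
    for k,z in dict(cell1=.005,neck_rim=.081,turret_face=.032,knob_grip=.105).items():
        for d in nets.pinpoint(k,n)[:4]: print(n,k,round(d['confidence'],2),ray(n,d['location'],z)[:2])
from plan import *
plan([(.55,.15,.22,81.4,.6),(.55,-.03,.26,40,.6)])
E
```

```text
clock: 11.82
ee_pos: [0.5037, 0.3446, 0.027]
ee_rot: [[0.149, 0.989, 0.001], [0.989, -0.149, 0.001], [0.001, 0.001, -1.0]]
wrist_force: [-0.1, 1.0, -1.8]
width: 0.153
grip_force: 59.0
clock: 12.32
ee_pos: [0.5035, 0.3444, 0.0268]
ee_rot: [[0.15, 0.989, 0.0], [0.989, -0.15, 0.0], [0.0, 0.0, -1.0]]
wrist_force: [0.1, 0.4, 0.7]
width: 0.596
grip_force: 0.0
clock: 12.82
ee_pos: [0.5076, 0.3472, 0.2058]
ee_rot: [[0.15, 0.989, 0.013], [0.989, -0.15, 0.01], [0.012, 0.011, -1.0]]
wrist_force: [1.1, 0.9, 0.9]
width: 0.599
grip_force: 0.0
at [0.5076 0.3472 0.2058] yaw 81.4 q7 -0.77 t 12.8167 w 0.599
cover_bar 0.64 [227. 311.] [0.5036 0.3436]
cover 0.96 [219. 313.] [0.5051 0.3428]
  rect [350.1157 290.0637] [  53  115   87   25 1115] ((517.8849487304688, 292.5477294921875), (21.93608856201172, 73.19495391845703), 81.08051300048828)
top cell1 0.68 [ 0.565  -0.3954]
top cell1 0.63 [ 0.473 -0.408]
top cell1 0.62 [ 0.4684 -0.3223]
top neck_rim 0.32 [ 0.554  -0.3742]
top knob_grip 0.81 [ 0.6199 -0.0093]
side cell1 0.91 [ 0.4731 -0.3341]
side cell1 0.83 [ 0.4684 -0.4093]
side cell1 0.68 [ 0.5649 -0.3968]
side neck_rim 0.76 [ 0.5402 -0.0086]
side neck_rim 0.68 [0.656  0.2343]
side turret_face 0.47 [ 0.662 -0.332]
side knob_grip 0.72 [ 0.5243 -0.0357]
side knob_grip 0.7 [0.4722 0.2326]
side knob_grip 0.67 [ 0.6246 -0.0009]
at [0.5034 0.3443 0.1963] yaw 81.4 q7 -0.77 t 13.4667 w 0.596
n=5: -0.9258 0.3758 -0.1184 -0.001 0.001 -0.0 0.6
n=6: -0.8899 0.1346 -0.2003 0.0 -0.0 0.92 0.6
```

View pics/w4.png

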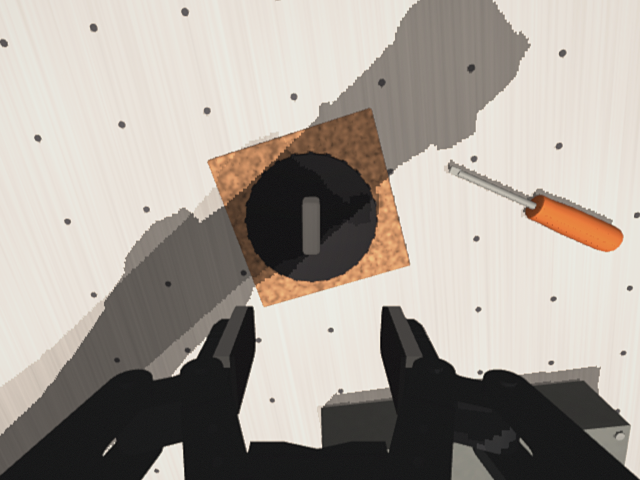

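The cover stands upright in the middle of the mat, at pixel (311,217). Next is the tray.

```bash
python3 -c "
from plan import *
plan([(.53,.0,.24,39,.6),(.50,-.35,.22,-3,.6)])"
```

```text
at [0.5034 0.3443 0.1963] yaw 81.4 q7 -0.77 t 13.4667 w 0.596
n=5: -0.8412 0.1945 -0.109 -0.0 0.0 0.471 0.6
n=5: -0.714 0.4855 -0.1091 -0.0 0.001 0.471 0.6
n=5: -0.609 0.6327 0.0499 -0.0 -0.0 0.467 0.6
n=5: -0.3417 0.809 0.0498 -0.0 0.0 0.467 0.6
```

```bash
python3 -m handwheel '-0.84 0.19 -0.11 0 0 0.47 0.6;-0.84 0.19 -0.11 0 0 0.47 0.6;-0.84 0.19 -0.11 0 0 0.47 0.6;-0.84 0.19 -0.11 0 0 0.47 0.6;-0.84 0.19 -0.11 0 0 0.47 0.6;-0.84 0.19 -0.11 0 0 0.47 0.6'
python3 -m handwheel '-0.71 0.49 -0.11 0 0 0.47 0.6;-0.71 0.49 -0.11 0 0 0.47 0.6;-0.71 0.49 -0.11 0 0 0.47 0.6;-0.71 0.49 -0.11 0 0 0.47 0.6;-0.71 0.49 -0.11 0 0 0.47 0.6;-0.71 0.49 -0.11 0 0 0.47 0.6'
python3 -m handwheel '-0.61 0.63 0.05 0 0 0.47 0.6;-0.61 0.63 0.05 0 0 0.47 0.6;-0.61 0.63 0.05 0 0 0.47 0.6;-0.61 0.63 0.05 0 0 0.47 0.6;-0.61 0.63 0.05 0 0 0.47 0.6;-0.61 0.63 0.05 0 0 0.47 0.6'
python3 -m handwheel '-0.34 0.81 0.05 0 0 0.47 0.6;-0.34 0.81 0.05 0 0 0.47 0.6;-0.34 0.81 0.05 0 0 0.47 0.6;-0.34 0.81 0.05 0 0 0.47 0.6;-0.34 0.81 0.05 0 0 0.47 0.6;-0.34 0.81 0.05 0 0 0.47 0.6;-0.34 0.81 0.05 0 0 0.47 0.6;-0.34 0.81 0.05 0 0 0.47 0.6'
python3 - <<'E'
from bar import *
im,m=look('w5.png',dict(tray=0))
for d in nets.pinpoint('cell1','wrist')[:6]: print(round(d['confidence'],2),(np.array(d['location'])*[480,640]).round(),ray('wrist',d['location'],.005,m)[:2])
for d in nets.spot_in('cell1','wrist')[:6]: print(round(d['confidence'],2),(np.array(d['location'])*[480,640]).round(),ray('wrist',d['location'],.025,m)[:2])
E
```

```text
clock: 13.97
ee_pos: [0.5168, 0.1687, 0.2195]
ee_rot: [[0.502, 0.865, 0.001], [0.865, -0.502, -0.0], [0.0, 0.001, -1.0]]
wrist_force: [-0.1, 0.6, -0.0]
width: 0.596
grip_force: 0.0
clock: 14.47
ee_pos: [0.5312, -0.0012, 0.2411]
ee_rot: [[0.779, 0.628, 0.001], [0.628, -0.779, -0.0], [0.001, 0.001, -1.0]]
wrist_force: [-0.4, 1.1, 0.7]
width: 0.599
grip_force: 0.0
clock: 14.97
ee_pos: [0.5154, -0.1749, 0.2301]
ee_rot: [[0.952, 0.306, -0.001], [0.306, -0.952, -0.0], [-0.001, 0.0, -1.0]]
wrist_force: [0.4, 0.1, -0.3]
width: 0.602
grip_force: 0.0
clock: 15.63
ee_pos: [0.5026, -0.3452, 0.2199]
ee_rot: [[0.999, -0.05, -0.0], [-0.05, -0.999, 0.003], [-0.0, -0.003, -1.0]]
wrist_force: [-0.3, 0.3, 0.3]
width: 0.599
grip_force: 0.0
at [ 0.5026 -0.3452  0.2199] yaw -2.9 q7 -0.82 t 15.6333 w 0.599
tray 0.66 [193. 334.] [ 0.516  -0.3615]
tray 0.45 [240. 308.] [ 0.4703 -0.3347]
0.78 [231. 384.] [ 0.4775 -0.4085]
0.69 [240. 309.] [ 0.4727 -0.3355]
0.56 [133. 366.] [ 0.5688 -0.3922]
0.97 [237. 388.] [ 0.4776 -0.409 ]
0.92 [132. 370.] [ 0.5707 -0.3931]
0.77 [243. 307.] [ 0.4756 -0.3347]
0.33 [153.  40.] [ 0.5673 -0.1114]
```

View pics/w5.png

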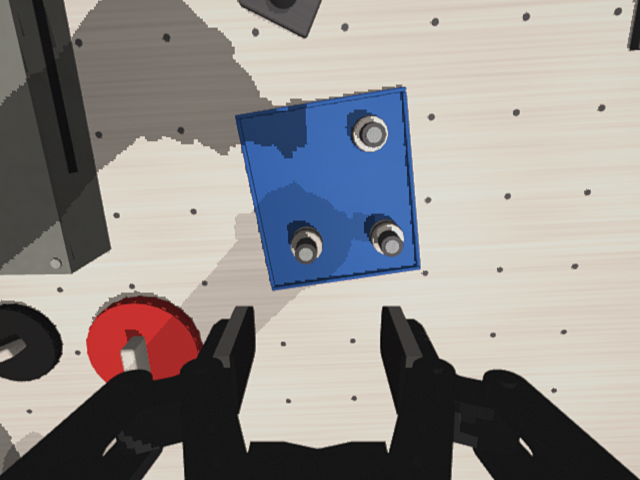

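```bash
python3 - <<'E'
from bar import *
im=cv2.imread('pics/w5.png'); m=vision.camera_model('wrist'); g=cv2.cvtColor(im,6)
c=cv2.HoughCircles(cv2.GaussianBlur(cv2.resize(g[90:275,235:425],None,fx=3,fy=3),(5,5),0),3,1,60,param1=120,param2=.6,minRadius=20,maxRadius=42)
for u,v,r in (c[0][:6] if c is not None else []): print('H',u/3+235,v/3+90,r/3, ray('wrist',((v/3+90)/480,(u/3+235)/640),.045,m)[:2])
for u,v in((306,253),(392,245),(373,133)): print(ray('wrist',(v/480,u/640),.045,m)[:2])
from plan import plan
plan([(.475,-.335,.08,-3,.5),(.475,-.335,.028,-3,.5)])
E
```

```text
H 372.8333 134.16667 13.033333 [ 0.5684 -0.3953]
H 390.1667 238.16667 13.433333 [ 0.4813 -0.4095]
H 308.16666 246.83333 13.8 [ 0.4772 -0.3385]
H 407.5 253.5 12.333333 [ 0.4665 -0.4247]
H 374.8333 224.5 11.066667 [ 0.4942 -0.3964]
H 402.8333 214.16666 13.8 [ 0.502  -0.4201]
[ 0.4716 -0.3362]
[ 0.4751 -0.4112]
[ 0.5693 -0.3954]
at [ 0.5016 -0.3471  0.2207] yaw -3.0 q7 -0.82 t 15.8333 w 0.602
n=4: -0.1361 -0.0525 0.7035 -0.001 -0.001 -0.0 0.5
n=2: 0.0001 0.0001 0.26 -0.0 0.0 -0.0 0.5
```

Three cells, so the fourth is absent. The stub tops are at (306,253), (392,245) and (373,133), i.e. (0.472,-0.336), (0.475,-0.411) and (0.569,-0.395). I'll take the first.

```bash
python3 -m handwheel '-0.15 -0.05 0.3 0 0 0 0.5;-0.15 -0.05 0.7 0 0 0 0.5;-0.15 -0.05 0.7 0 0 0 0.5;-0.15 -0.05 0.7 0 0 0 0.5;-0.15 -0.05 0.7 0 0 0 0.5;-0.15 -0.05 0.7 0 0 0 0.5'
python3 -m handwheel '0 0 0.13 0 0 0 0.5;0 0 0.22 0 0 0 0.5;0 0 0.26 0 0 0 0.5;0 0 0.26 0 0 0 0.5'
python3 -m handwheel '0 0 0 0 0 0 0;0 0 0 0 0 0 0;0 0 0 0 0 0 0;0 0 0 0 0 0 0;0 0 0 0 0 0 0;0 0 0 0 0 0 0'
python3 -m handwheel '0 0 -0.1 0 0 0 0;0 0 -0.3 0 0 0 0;0 0 -0.5 0 0 0 0;0 0 -0.7 0 0 0 0;0 0 -0.7 0 0 0 0;0 0 -0.7 0 0 0 0;0 0 -0.7 0 0 0 0'
python3 - <<'E'
from plan import *
plan([(.52,-.17,.17,-3,0),(.5405,-.0065,.15,-3,0)])
E
```

```text
clock: 16.33
ee_pos: [0.4712, -0.3368, 0.0804]
ee_rot: [[0.998, -0.055, -0.001], [-0.055, -0.998, 0.001], [-0.001, -0.001, -1.0]]
wrist_force: [0.1, 0.3, 0.8]
width: 0.501
grip_force: 0.0
clock: 16.67
ee_pos: [0.4718, -0.3374, 0.029]
ee_rot: [[0.998, -0.055, 0.0], [-0.055, -0.998, 0.0], [0.0, -0.0, -1.0]]
wrist_force: [-0.4, -0.2, 0.1]
width: 0.499
grip_force: 0.0
clock: 17.17
ee_pos: [0.4724, -0.3382, 0.0306]
ee_rot: [[0.998, -0.056, 0.003], [-0.056, -0.998, -0.001], [0.003, 0.001, -1.0]]
wrist_force: [-0.7, 0.9, 6.7]
width: 0.198
grip_force: 58.5
clock: 17.75
ee_pos: [0.471, -0.3369, 0.1686]
ee_rot: [[0.998, -0.056, 0.0], [-0.056, -0.998, 0.001], [0.0, -0.001, -1.0]]
wrist_force: [0.2, -0.3, -1.4]
width: 0.198
grip_force: 58.9
at [ 0.471  -0.3369  0.1686] yaw -3.2 q7 -0.78 t 17.75 w 0.198
n=5: 0.1985 -0.8469 -0.0061 -0.001 -0.0 -0.004 0
n=4: 0.0595 -0.8218 0.0999 0.0 -0.0 -0.0 0
```

```bash
python3 -m handwheel '0.05 -0.2 0 0 0 0 0;0.1 -0.4 0 0 0 0 0;0.15 -0.6 0 0 0 0 0;0.2 -0.8 0 0 0 0 0;0.2 -0.85 0 0 0 0 0;0.2 -0.85 0 0 0 0 0'
python3 -m handwheel '0.02 -0.2 0.02 0 0 0 0;0.04 -0.4 0.05 0 0 0 0;0.06 -0.6 0.1 0 0 0 0;0.065 -0.75 0.1 0 0 0 0;0.065 -0.82 0.1 0 0 0 0;0.065 -0.82 0.1 0 0 0 0;0.065 -0.82 0.1 0 0 0 0;0.065 -0.82 0.1 0 0 0 0'
python3 - <<'E'
from bar import *
im,m=look('w6.png',dict(neck_rim=.081,cell1=.13,turret_face=.032,knob_grip=.105))
rect(im,m,proj('wrist',[.626,-.0095,.119],m),.119,half=70)
print(proj('wrist',[.5415,-.0068,.081],m),proj('wrist',[.5415,-.0068,.032],m))
snap('side','s6.png')
from plan import plan
plan([(.5415,-.0068,.100,-3,0),(.5415,-.0068,.042,-3,0)])
E
```

```text
clock: 18.25
ee_pos: [0.5206, -0.1646, 0.1664]
ee_rot: [[0.999, -0.048, -0.004], [-0.048, -0.999, 0.003], [-0.004, -0.002, -1.0]]
wrist_force: [-1.0, -1.1, -0.5]
width: 0.203
grip_force: 59.0
clock: 18.92
ee_pos: [0.5421, -0.0096, 0.1482]
ee_rot: [[0.998, -0.059, -0.001], [-0.059, -0.998, -0.001], [-0.001, 0.002, -1.0]]
wrist_force: [0.3, 0.1, -1.6]
width: 0.205
grip_force: 59.0
at [ 0.5421 -0.0096  0.1482] yaw -3.4 q7 -1.42 t 18.9167 w 0.205
neck_rim 0.89 [264. 306.] [ 0.5426 -0.0038]
cell1 0.7 [298. 318.] [ 0.5446 -0.0107]
knob_grip 0.68 [113. 301.] [ 0.6253 -0.0081]
  rect [302.6956 110.4247] [  53   32   37   78 2411] ((625.1920166015625, -10.153791427612305), (14.751143455505371, 30.672657012939453), 87.98921203613281)
[311.0136 265.7468] [311.9916 240.6148]
at [ 0.5426 -0.008   0.1487] yaw -3.3 q7 -1.42 t 19.2167 w 0.206
n=2: -0.0059 -0.0055 0.2437 0.0 -0.0 -0.007 0
n=2: -0.0 -0.0 0.29 0.0 -0.0 0.0 0
```

View pics/w6.png

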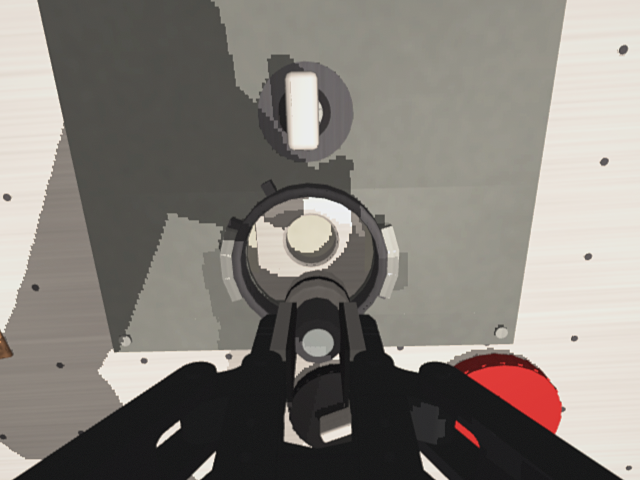

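The cell hangs straight, and the pocket at (310,240) is under the port centre as predicted. I'll lower it.

```bash
python3 -m handwheel '-0.008 -0.009 0.12 0 0 0 0;-0.008 -0.009 0.24 0 0 0 0;-0.008 -0.009 0.24 0 0 0 0;-0.008 -0.009 0.24 0 0 0 0'
python3 -m handwheel '0 0 0.06 0 0 0 0;0 0 0.12 0 0 0 0;0 0 0.16 0 0 0 0;0 0 0.2 0 0 0 0;0 0 0.22 0 0 0 0;0 0 0.24 0 0 0 0;0 0 0.26 0 0 0 0;0 0 0.275 0 0 0 0;0 0 0.285 0 0 0 0;0 0 0.285 0 0 0 0'
python3 - <<'E'
from plan import *
plan([]);s=arm.sense();print(s['wrist_force'],s['ft_torque'])
E
```

```text
clock: 19.55
ee_pos: [0.5404, -0.0054, 0.1001]
ee_rot: [[0.998, -0.056, -0.002], [-0.056, -0.998, -0.0], [-0.002, 0.001, -1.0]]
wrist_force: [0.5, -0.7, -0.6]
width: 0.199
grip_force: 59.0
clock: 20.38
ee_pos: [0.541, -0.005, 0.0434]
ee_rot: [[0.998, -0.056, -0.0], [-0.056, -0.998, 0.0], [-0.0, -0.0, -1.0]]
wrist_force: [-0.1, -1.3, -0.7]
width: 0.205
grip_force: 59.0
at [ 0.541  -0.005   0.0434] yaw -3.2 q7 -1.31 t 20.3833 w 0.205
[-0.06818809 -1.28905722 -0.72298945] [0.01948789 0.01371156 0.01167566]
```

```bash
python3 -m handwheel '0 0 0.008 0 0 0 0;0 0 0.008 0 0 0 0'
python3 -m handwheel '0 0 0 0 0 0 0.4;0 0 0 0 0 0 0.4;0 0 0 0 0 0 0.4;0 0 0 0 0 0 0.4;0 0 0 0 0 0 0.4'
python3 -m handwheel '0 0 -0.1 0 0 0 0.4;0 0 -0.25 0 0 0 0.4;0 0 -0.4 0 0 0 0.4;0 0 -0.5 0 0 0 0.4;0 0 -0.5 0 0 0 0.4;0 0 -0.5 0 0 0 0.4'
python3 - <<'E'
from bar import *
im,m=look('w7.png',dict(neck_rim=.081,cell1=.016,knob_grip=.105))
print(proj('wrist',[.5415,-.006,.016],m),proj('wrist',[.5415,-.006,.056],m),proj('wrist',[.5415,-.006,.036],m))
rect(im,m,proj('wrist',[.626,-.0095,.119],m),.119,half=70)
from plan import plan
plan([(.6255,-.0098,.14,-3,.5),(.6255,-.0098,.093,-3,.5)])
E
```

```text
clock: 20.55
ee_pos: [0.5416, -0.005, 0.0426]
ee_rot: [[0.998, -0.056, 0.001], [-0.056, -0.998, 0.0], [0.001, -0.0, -1.0]]
wrist_force: [-1.2, 0.8, 2.1]
width: 0.201
grip_force: 59.3
clock: 20.97
ee_pos: [0.5412, -0.005, 0.0421]
ee_rot: [[0.998, -0.056, 0.0], [-0.056, -0.998, 0.0], [0.0, -0.0, -1.0]]
wrist_force: [0.7, 0.3, 0.6]
width: 0.4
grip_force: 0.0
clock: 21.47
ee_pos: [0.5418, -0.0049, 0.143]
ee_rot: [[0.998, -0.056, 0.002], [-0.056, -0.998, 0.001], [0.002, -0.001, -1.0]]
wrist_force: [-1.6, 0.5, 0.9]
width: 0.404
grip_force: 0.0
at [ 0.5418 -0.0049  0.143 ] yaw -3.2 q7 -1.41 t 21.4667 w 0.404
cell1 0.56 [235. 318.] [ 0.5423 -0.0061]
knob_grip 0.84 [111. 312.] [ 0.6254 -0.0081]
[317.9937 235.9848] [318.0377 254.0029] [318.0141 244.3389]
  rect [314.2624 108.4836] [  53   31   35   80 2504] ((625.3123779296875, -9.563215255737305), (13.72092056274414, 30.46562957763672), 88.00364685058594)
at [ 0.5402 -0.0049  0.1407] yaw -3.2 q7 -1.41 t 21.6667 w 0.399
n=3: 0.4274 0.0004 0.0024 0.001 0.004 -0.004 0.5
n=2: -0.0001 0.0001 0.235 -0.0 -0.0 -0.0 0.5
```

View pics/w7.png

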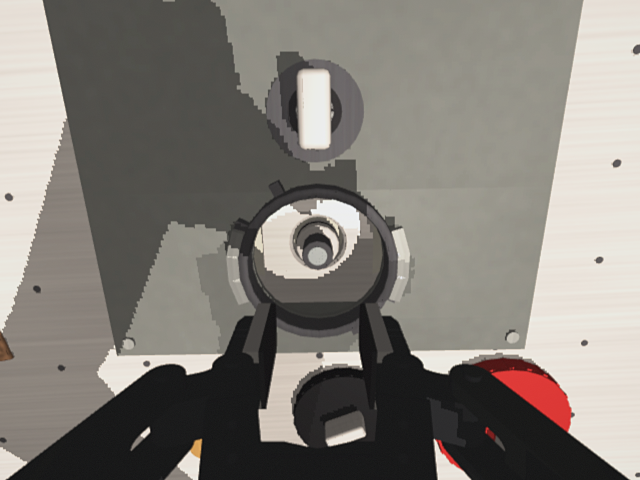

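The first cell is seated upright: its stub top is at (318,255), and I predicted (318,254). Now I'll grip the knob and turn it 60° anticlockwise.

```bash
python3 -m handwheel '0.2 0 0 0 0 0 0.5;0.4 0 0 0 0 0 0.5;0.427 0 0 0 0 0 0.5;0.427 0 0 0 0 0 0.5;0.427 0 0 0 0 0 0.5;0.427 0 0 0 0 0 0.5'
python3 -m handwheel '0 0 0.1 0 0 0 0.5;0 0 0.2 0 0 0 0.5;0 0 0.23 0 0 0 0.5;0 0 0.23 0 0 0 0.5;0 0 0.23 0 0 0 0.5'
python3 -m handwheel '0 0 0 0 0 0 0;0 0 0 0 0 0 0;0 0 0 0 0 0 0;0 0 0 0 0 0 0;0 0 0 0 0 0 0;0 0 0 0 0 0 0'
python3 - <<'E'
from plan import *
plan([]);s=arm.sense();print(s['wrist_force'],s['ft_torque'])
E
```

```text
clock: 22.17
ee_pos: [0.6248, -0.01, 0.1411]
ee_rot: [[0.998, -0.056, -0.003], [-0.056, -0.998, 0.0], [-0.003, 0.0, -1.0]]
wrist_force: [-0.1, -0.3, -0.4]
width: 0.501
grip_force: 0.0
clock: 22.58
ee_pos: [0.626, -0.0098, 0.0965]
ee_rot: [[0.998, -0.056, -0.0], [-0.056, -0.998, 0.0], [-0.0, -0.0, -1.0]]
wrist_force: [0.2, 0.1, 0.2]
width: 0.499
grip_force: 0.0
clock: 23.08
ee_pos: [0.6272, -0.008, 0.0976]
ee_rot: [[0.999, -0.053, 0.002], [-0.053, -0.999, 0.002], [0.001, -0.002, -1.0]]
wrist_force: [-1.3, 3.4, 5.9]
width: 0.15
grip_force: 59.7
at [ 0.6272 -0.008   0.0976] yaw -3.1 q7 -1.34 t 23.0833 w 0.15
[-1.29064463  3.35787592  5.88771918] [0.68471629 0.3666611  0.31295418]
```

```bash
python3 -m handwheel '0 0 0 0 0 -0.08 0;0 0 0 0 0 -0.16 0;0 0 0 0 0 -0.24 0;0 0 0 0 0 -0.32 0;0 0 0 0 0 -0.4 0;0 0 0 0 0 -0.48 0;0 0 0 0 0 -0.56 0;0 0 0 0 0 -0.62 0;0 0 0 0 0 -0.67 0;0 0 0 0 0 -0.67 0'
python3 -m handwheel '0 0 0 0 0 -0.08 0;0 0 0 0 0 -0.16 0;0 0 0 0 0 -0.24 0;0 0 0 0 0 -0.32 0;0 0 0 0 0 -0.4 0;0 0 0 0 0 -0.48 0;0 0 0 0 0 -0.56 0;0 0 0 0 0 -0.62 0;0 0 0 0 0 -0.67 0;0 0 0 0 0 -0.67 0'
python3 -m handwheel '0 0 0 0 0 0 0.5;0 0 0 0 0 0 0.5;0 0 0 0 0 0 0.5;0 0 0 0 0 0 0.5;0 0 0 0 0 0 0.5;0 0 0 0 0 0 0.5'
python3 -m handwheel '0 0 -0.1 0 0 0 0.5;0 0 -0.3 0 0 0 0.5;0 0 -0.5 0 0 0 0.5;0 0 -0.5 0 0 0 0.5;0 0 -0.5 0 0 0 0.5'
python3 - <<'E'
from bar import *
im,m=look('w8.png',dict(knob_grip=.105,cell1=.005))
rect(im,m,proj('wrist',[.626,-.0085,.119],m),.119,half=90)
for n in('top','side'):
    snap(n,n+'8.png')
    for d in nets.pinpoint('cell1',n)[:5]: print(n,round(d['confidence'],2),ray(n,d['location'],.005)[:2])
from plan import plan
plan([(.56,-.2,.2,27,.5),(.475,-.411,.09,-3,.5),(.475,-.411,.029,-3,.5)])
E
```

```text
clock: 23.92
ee_pos: [0.6271, -0.0073, 0.0976]
ee_rot: [[0.89, 0.456, 0.001], [0.456, -0.89, 0.004], [0.003, -0.003, -1.0]]
wrist_force: [-2.3, 5.0, 6.2]
width: 0.15
grip_force: 59.6
clock: 24.75
ee_pos: [0.6266, -0.0067, 0.0976]
ee_rot: [[0.54, 0.842, 0.0], [0.841, -0.54, 0.004], [0.004, -0.002, -1.0]]
wrist_force: [-2.7, 6.4, 6.9]
width: 0.153
grip_force: 59.8
clock: 25.25
ee_pos: [0.6264, -0.0102, 0.096]
ee_rot: [[0.544, 0.839, -0.0], [0.839, -0.544, -0.0], [-0.0, 0.0, -1.0]]
wrist_force: [0.5, 0.0, 0.2]
width: 0.498
grip_force: 0.0
clock: 25.67
ee_pos: [0.6282, -0.0101, 0.199]
ee_rot: [[0.544, 0.839, 0.006], [0.839, -0.544, 0.0], [0.004, 0.005, -1.0]]
wrist_force: [-0.7, 0.5, -0.5]
width: 0.5
grip_force: 0.0
at [ 0.6282 -0.0101  0.199 ] yaw 57.1 q7 -0.5 t 25.6667 w 0.5
knob_grip 0.87 [250. 309.] [ 0.6244 -0.0082]
  rect [311.269  255.7827] [ 80  67  21  47 948] ((625.76611328125, -8.922330856323242), (29.929777145385742, 12.258421897888184), 57.28510284423828)
  rect [241.0681 270.2149] [   0   78   46   53 1424] ((585.4124755859375, 5.510091781616211), (34.220733642578125, 28.116914749145508), 52.72458267211914)
  rect [289.785  325.0522] [  45  127   57   53 1456] ((592.7957763671875, -39.19489669799805), (37.685203552246094, 36.596771240234375), 56.898868560791016)
top 0.51 [ 0.4808 -0.4059]
top 0.45 [ 0.5767 -0.3924]
side 0.91 [ 0.5643 -0.3972]
side 0.63 [ 0.4693 -0.4107]
at [ 0.6258 -0.0098  0.1947] yaw 57.1 q7 -0.5 t 26.0167 w 0.5
n=5: -0.9773 0.2403 -0.0254 -0.002 0.003 0.669 0.5
n=7: -0.8577 0.7472 0.5496 -0.0 -0.0 0.667 0.5
n=2: -0.0001 0.0001 0.305 -0.0 -0.0 -0.0 0.5
```

The knob now reads 57.3°, so it has clicked one pocket on, and the cells in the tray haven't moved. Next is the second cell.

```bash
python3 -m handwheel '-0.98 0.24 -0.03 0 0 0.67 0.5;-0.98 0.24 -0.03 0 0 0.67 0.5;-0.98 0.24 -0.03 0 0 0.67 0.5;-0.98 0.24 -0.03 0 0 0.67 0.5;-0.98 0.24 -0.03 0 0 0.67 0.5;-0.98 0.24 -0.03 0 0 0.67 0.5;-0.98 0.24 -0.03 0 0 0.67 0.5'
python3 -m handwheel '-0.86 0.75 0.4 0 0 0.67 0.5;-0.86 0.75 0.4 0 0 0.67 0.5;-0.86 0.75 0.4 0 0 0.67 0.5;-0.86 0.75 0.4 0 0 0.67 0.5;-0.86 0.75 0.4 0 0 0.67 0.5;-0.86 0.75 0.4 0 0 0.67 0.5;-0.86 0.75 0.4 0 0 0.67 0.5;-0.86 0.75 0.4 0 0 0.67 0.5;-0.86 0.75 0.4 0 0 0.67 0.5'
python3 - <<'E'
from bar import *
im,m=look('w9.png',dict(cell1=.005))
c=proj('wrist',[.4745,-.41,.045],m); r0,c0=int(c[1])-60,int(c[0])-60
print(c)
cv2.imwrite('pics/w9c.png',cv2.resize(im[max(r0,0):r0+120,c0:c0+120,::-1],None,fx=3,fy=3)); print(r0,c0)
from plan import plan
plan([(.4745,-.41,.028,-3,.5)])
E
```

```text
clock: 26.6
ee_pos: [0.5589, -0.2033, 0.2018]
ee_rot: [[0.894, 0.448, -0.001], [0.448, -0.894, -0.001], [-0.001, 0.0, -1.0]]
wrist_force: [0.2, 0.8, -0.0]
width: 0.498
grip_force: 0.0
clock: 27.35
ee_pos: [0.4764, -0.4103, 0.1214]
ee_rot: [[0.999, -0.053, -0.0], [-0.053, -0.999, 0.002], [-0.0, -0.002, -1.0]]
wrist_force: [-0.5, -0.1, 0.5]
width: 0.498
grip_force: 0.0
at [ 0.4764 -0.4103  0.1214] yaw -3.1 q7 -0.65 t 27.35 w 0.498
cell1 0.98 [242. 315.] [ 0.4745 -0.409 ]
cell1 0.86 [ 99. 283.] [ 0.5695 -0.3942]
cell1 0.28 [185. 239.] [ 0.5172 -0.3605]
[315.9719 262.0793]
202 255
at [ 0.477  -0.4098  0.122 ] yaw -3.0 q7 -0.65 t 27.45 w 0.498
n=3: -0.0129 0.0022 0.47 -0.002 -0.001 0.001 0.5
```

View pics/w9c.png

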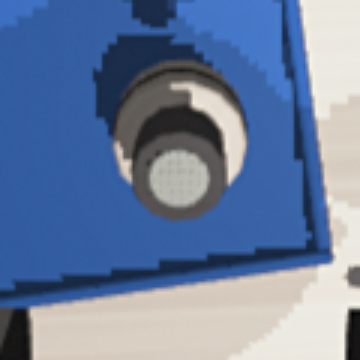

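The stub top is at (315,261), within about 1 px of the prediction. I'll grasp it.

```bash
python3 -m handwheel '-0.011 0 0.2 0 0 0 0.5;-0.011 0 0.36 0 0 0 0.5;-0.011 0 0.44 0 0 0 0.5;-0.011 0 0.465 0 0 0 0.5;-0.011 0 0.465 0 0 0 0.5'
python3 -m handwheel '0 0 0 0 0 0 0;0 0 0 0 0 0 0;0 0 0 0 0 0 0;0 0 0 0 0 0 0;0 0 0 0 0 0 0;0 0 0 0 0 0 0'
python3 -m handwheel '0 0 -0.1 0 0 0 0;0 0 -0.3 0 0 0 0;0 0 -0.5 0 0 0 0;0 0 -0.65 0 0 0 0;0 0 -0.65 0 0 0 0;0 0 -0.65 0 0 0 0;0 0 -0.65 0 0 0 0'
python3 - <<'E'
from plan import *
plan([(.51,-.2,.165,-3,0),(.541,-.0055,.15,-3,0)])
E
```

```text
clock: 27.87
ee_pos: [0.4735, -0.41, 0.0281]
ee_rot: [[0.999, -0.053, -0.001], [-0.053, -0.999, 0.002], [-0.001, -0.002, -1.0]]
wrist_force: [-0.4, 0.6, 0.9]
width: 0.502
grip_force: 0.0
clock: 28.37
ee_pos: [0.4741, -0.4125, 0.0309]
ee_rot: [[0.998, -0.056, 0.003], [-0.056, -0.998, -0.001], [0.003, 0.001, -1.0]]
wrist_force: [0.2, 2.5, 6.7]
width: 0.202
grip_force: 58.8
clock: 28.95
ee_pos: [0.4724, -0.4114, 0.1586]
ee_rot: [[0.998, -0.056, -0.0], [-0.056, -0.998, 0.001], [-0.001, -0.001, -1.0]]
wrist_force: [0.5, -0.3, -0.8]
width: 0.201
grip_force: 58.7
at [ 0.4724 -0.4114  0.1586] yaw -3.2 q7 -0.67 t 28.95 w 0.201
n=3: 0.0645 -0.5328 -0.0156 -0.001 0.0 -0.002 0
n=3: 0.0653 -0.5327 -0.016 -0.0 0.001 -0.002 0
n=5: 0.1036 -0.9793 0.0752 -0.0 -0.0 -0.0 0
```

```bash
python3 -m handwheel '0.03 -0.2 0 0 0 0 0;0.05 -0.4 0 0 0 0 0;0.08 -0.6 0 0 0 0 0;0.1 -0.8 0 0 0 0 0;0.12 -1 0 0 0 0 0;0.12 -1 0 0 0 0 0'
python3 -m handwheel '0.03 -0.2 0 0 0 0 0;0.05 -0.4 0 0 0 0 0;0.08 -0.6 0 0 0 0 0;0.1 -0.8 0 0 0 0 0;0.11 -1 0 0 0 0 0;0.11 -1 0 0 0 0 0;0.11 -1 0 0 0 0 0'
python3 -m handwheel '0.003 -0.02 0.02 0 0 0 0;0.003 -0.045 0.04 0 0 0 0;0.003 -0.045 0.04 0 0 0 0;0.003 -0.045 0.04 0 0 0 0'
python3 - <<'E'
from bar import *
im,m=look('w10.png',dict(cell1=.125,neck_rim=.081))
from plan import plan
plan([(.5412,-.0055,.10,-3.1,0),(.5412,-.0055,.0425,-3,0)])
E
```

```text
clock: 29.45
ee_pos: [0.509, -0.2027, 0.1563]
ee_rot: [[0.999, -0.042, -0.005], [-0.042, -0.999, 0.007], [-0.005, -0.007, -1.0]]
wrist_force: [0.2, 0.5, -1.6]
width: 0.204
grip_force: 58.8
clock: 30.03
ee_pos: [0.5402, -0.012, 0.1572]
ee_rot: [[0.999, -0.049, -0.004], [-0.049, -0.999, 0.0], [-0.004, 0.0, -1.0]]
wrist_force: [-0.7, -1.0, -1.2]
width: 0.201
grip_force: 58.9
clock: 30.37
ee_pos: [0.5416, -0.0072, 0.1504]
ee_rot: [[0.998, -0.057, -0.001], [-0.057, -0.998, -0.0], [-0.001, 0.0, -1.0]]
wrist_force: [-0.0, -0.4, -0.4]
width: 0.208
grip_force: 58.9
at [ 0.5416 -0.0072  0.1504] yaw -3.3 q7 -1.44 t 30.3667 w 0.208
cell1 0.7 [293. 316.] [ 0.5428 -0.0073]
neck_rim 0.61 [264. 311.] [ 0.541  -0.0044]
at [ 0.5421 -0.0071  0.1511] yaw -3.3 q7 -1.44 t 30.5167 w 0.202
n=2: -0.0052 -0.0078 0.2557 0.0 -0.0 -0.004 0
n=2: -0.0 -0.0001 0.2875 0.0 -0.0 -0.002 0
```

```bash
python3 -m handwheel '-0.006 -0.006 0.12 0 0 0 0;-0.006 -0.006 0.25 0 0 0 0;-0.006 -0.006 0.255 0 0 0 0;-0.006 -0.006 0.255 0 0 0 0'
python3 -m handwheel '0 0 0.06 0 0 0 0;0 0 0.12 0 0 0 0;0 0 0.16 0 0 0 0;0 0 0.2 0 0 0 0;0 0 0.22 0 0 0 0;0 0 0.24 0 0 0 0;0 0 0.26 0 0 0 0;0 0 0.275 0 0 0 0;0 0 0.285 0 0 0 0;0 0 0.29 0 0 0 0;0 0 0.29 0 0 0 0'
python3 - <<'E'
from plan import *
plan([]);s=arm.sense();print(s['wrist_force'],s['ft_torque'])
E
```

```text
clock: 30.85
ee_pos: [0.5401, -0.0054, 0.0994]
ee_rot: [[0.998, -0.057, -0.003], [-0.057, -0.998, -0.001], [-0.003, 0.001, -1.0]]
wrist_force: [0.7, -0.3, -0.9]
width: 0.204
grip_force: 58.9
clock: 31.77
ee_pos: [0.5413, -0.0049, 0.0429]
ee_rot: [[0.998, -0.056, 0.0], [-0.056, -0.998, 0.001], [0.0, -0.001, -1.0]]
wrist_force: [-1.5, -0.6, 5.3]
width: 0.204
grip_force: 59.7
at [ 0.5413 -0.0049  0.0429] yaw -3.2 q7 -1.34 t 31.7667 w 0.204
[-1.54641039 -0.55084543  5.2547818 ] [-0.01205711  0.4724477  -0.03039103]
```

Contact on the pocket floor at the expected height, about 5 N. I'll release, rise and check.

```bash
python3 -m handwheel '0 0 0 0 0 0 0.4;0 0 0 0 0 0 0.4;0 0 0 0 0 0 0.4;0 0 0 0 0 0 0.4;0 0 0 0 0 0 0.4'
python3 -m handwheel '0 0 -0.1 0 0 0 0.4;0 0 -0.25 0 0 0 0.4;0 0 -0.4 0 0 0 0.4;0 0 -0.5 0 0 0 0.4;0 0 -0.5 0 0 0 0.4;0 0 -0.5 0 0 0 0.4'
python3 - <<'E'
from bar import *
im,m=look('w11.png',dict(cell1=.016,knob_grip=.105))
print(proj('wrist',[.5415,-.006,.016],m),proj('wrist',[.5415,-.006,.056],m))
c=proj('wrist',[.5415,-.006,.036],m).astype(int); cv2.imwrite('pics/w11c.png',cv2.resize(im[c[1]-60:c[1]+60,c[0]-80:c[0]+80,::-1],None,fx=3,fy=3)); print(c-[80,60])
from plan import plan
plan([(.6258,-.0085,.15,57.2,.5),(.6258,-.0085,.096,57.2,.5)])
E
```

```text
clock: 32.18
ee_pos: [0.541, -0.0049, 0.042]
ee_rot: [[0.998, -0.056, -0.0], [-0.056, -0.998, 0.0], [-0.0, -0.0, -1.0]]
wrist_force: [-0.7, -0.0, 0.7]
width: 0.399
grip_force: 0.0
clock: 32.68
ee_pos: [0.5416, -0.0048, 0.143]
ee_rot: [[0.998, -0.056, 0.002], [-0.056, -0.998, 0.001], [0.002, -0.001, -1.0]]
wrist_force: [-0.6, -0.8, -0.1]
width: 0.401
grip_force: 0.0
at [ 0.5416 -0.0048  0.143 ] yaw -3.2 q7 -1.43 t 32.6833 w 0.401
cell1 0.97 [234. 316.] [ 0.5427 -0.0049]
cell1 0.35 [265. 316.] [ 0.5185 -0.0031]
knob_grip 0.96 [111. 311.] [ 0.6252 -0.0073]
[318.0754 235.7261] [318.135  253.7091]
[238 184]
at [ 0.54   -0.0048  0.1408] yaw -3.2 q7 -1.43 t 32.8333 w 0.402
n=5: 0.2147 -0.0027 -0.0237 -0.001 0.002 -0.671 0.5
n=5: 0.187 0.1058 -0.0232 -0.0 0.001 -0.671 0.5
n=2: 0.0001 0.0 0.27 -0.0 0.0 -0.0 0.5
```

View pics/w11c.png

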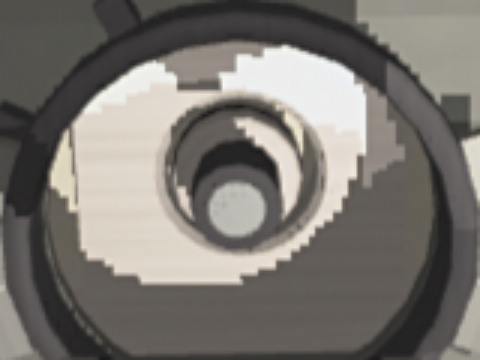

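The second cell is seated, with its stub top at (317,254). Now the second 60° turn.

```bash
python3 -m handwheel '0.215 0 -0.02 0 0 -0.67 0.5;0.215 0 -0.02 0 0 -0.67 0.5;0.215 0 -0.02 0 0 -0.67 0.5;0.215 0 -0.02 0 0 -0.67 0.5;0.215 0 -0.02 0 0 -0.67 0.5;0.215 0 -0.02 0 0 -0.67 0.5'
python3 -m handwheel '0.187 0.105 -0.02 0 0 -0.67 0.5;0.187 0.105 -0.02 0 0 -0.67 0.5;0.187 0.105 -0.02 0 0 -0.67 0.5;0.187 0.105 -0.02 0 0 -0.67 0.5;0.187 0.105 -0.02 0 0 -0.67 0.5;0.187 0.105 -0.02 0 0 -0.67 0.5;0.187 0.105 -0.02 0 0 -0.67 0.5;0.187 0.105 -0.02 0 0 -0.67 0.5'
python3 -m handwheel '0 0 0.1 0 0 0 0.5;0 0 0.2 0 0 0 0.5;0 0 0.265 0 0 0 0.5;0 0 0.265 0 0 0 0.5;0 0 0.265 0 0 0 0.5'
python3 -m handwheel '0 0 0 0 0 0 0;0 0 0 0 0 0 0;0 0 0 0 0 0 0;0 0 0 0 0 0 0;0 0 0 0 0 0 0;0 0 0 0 0 0 0'
```

```text
clock: 33.33
ee_pos: [0.5832, -0.0075, 0.1449]
ee_rot: [[0.892, 0.451, -0.002], [0.451, -0.892, 0.0], [-0.002, -0.001, -1.0]]
wrist_force: [-0.1, 0.3, 0.4]
width: 0.502
grip_force: 0.0
clock: 34.0
ee_pos: [0.6266, -0.0091, 0.1499]
ee_rot: [[0.545, 0.838, -0.0], [0.838, -0.545, -0.0], [-0.0, -0.0, -1.0]]
wrist_force: [-0.1, 0.6, 1.1]
width: 0.502
grip_force: 0.0
clock: 34.42
ee_pos: [0.6264, -0.0091, 0.0965]
ee_rot: [[0.544, 0.839, -0.002], [0.839, -0.544, -0.0], [-0.001, -0.001, -1.0]]
wrist_force: [0.5, 0.7, 1.2]
width: 0.497
grip_force: 0.0
clock: 34.92
ee_pos: [0.6257, -0.0078, 0.0984]
ee_rot: [[0.542, 0.84, -0.002], [0.84, -0.542, 0.002], [0.0, -0.003, -1.0]]
wrist_force: [-5.1, 2.1, 5.8]
width: 0.145
grip_force: 60.6
```

```bash
python3 -m handwheel '0 0 0 0 0 -0.08 0;0 0 0 0 0 -0.16 0;0 0 0 0 0 -0.24 0;0 0 0 0 0 -0.32 0;0 0 0 0 0 -0.4 0;0 0 0 0 0 -0.48 0;0 0 0 0 0 -0.56 0;0 0 0 0 0 -0.62 0;0 0 0 0 0 -0.67 0;0 0 0 0 0 -0.67 0'
python3 -m handwheel '0 0 0 0 0 -0.08 0;0 0 0 0 0 -0.16 0;0 0 0 0 0 -0.24 0;0 0 0 0 0 -0.32 0;0 0 0 0 0 -0.4 0;0 0 0 0 0 -0.48 0;0 0 0 0 0 -0.56 0;0 0 0 0 0 -0.62 0;0 0 0 0 0 -0.67 0;0 0 0 0 0 -0.67 0'
python3 -m handwheel '0 0 0 0 0 0 0.5;0 0 0 0 0 0 0.5;0 0 0 0 0 0 0.5;0 0 0 0 0 0 0.5;0 0 0 0 0 0 0.5;0 0 0 0 0 0 0.5'
python3 -m handwheel '0 0 -0.1 0 0 0 0.5;0 0 -0.3 0 0 0 0.5;0 0 -0.5 0 0 0 0.5;0 0 -0.5 0 0 0 0.5;0 0 -0.5 0 0 0 0.5'
python3 - <<'E'
from bar import *
im,m=look('w12.png',dict(knob_grip=.105))
rect(im,m,proj('wrist',[.626,-.0085,.119],m),.119,half=70)
for n in('top','side'):
    snap(n,n+'12.png')
    for d in nets.pinpoint('cell1',n)[:4]: print(n,round(d['confidence'],2),ray(n,d['location'],.005)[:2])
from plan import plan
plan([(.58,-.2,.2,57,.5),(.569,-.395,.12,-3,.5)])
E
```

```text
clock: 35.75
ee_pos: [0.6257, -0.0079, 0.0984]
ee_rot: [[0.046, 0.999, -0.002], [0.999, -0.046, 0.002], [0.002, -0.002, -1.0]]
wrist_force: [-4.9, 2.0, 5.6]
width: 0.148
grip_force: 60.5
clock: 36.58
ee_pos: [0.6256, -0.0079, 0.0984]
ee_rot: [[-0.462, 0.887, -0.002], [0.887, 0.462, 0.002], [0.002, -0.001, -1.0]]
wrist_force: [-6.1, 3.0, 5.5]
width: 0.149
grip_force: 60.5
clock: 37.08
ee_pos: [0.627, -0.0093, 0.0971]
ee_rot: [[-0.46, 0.888, 0.0], [0.888, 0.46, -0.0], [-0.0, 0.0, -1.0]]
wrist_force: [1.0, -0.4, 0.7]
width: 0.499
grip_force: 0.0
clock: 37.5
ee_pos: [0.6287, -0.0091, 0.2002]
ee_rot: [[-0.46, 0.888, 0.006], [0.888, 0.46, 0.0], [-0.003, 0.006, -1.0]]
wrist_force: [-0.7, 0.0, -0.5]
width: 0.499
grip_force: 0.0
at [ 0.6287 -0.0091  0.2002] yaw 117.4 q7 0.43 t 37.5 w 0.499
knob_grip 0.9 [245. 312.] [ 0.6249 -0.009 ]
  rect [249.8015 193.5598] [  0   0  21  31 393] ((579.0963745117188, 5.360593795776367), (11.529104232788086, 18.395360946655273), 23.962486267089844)
  rect [310.0109 258.6849] [ 58  46  22  47 457] ((625.0322265625, -8.830514907836914), (12.10265064239502, 30.296472549438477), 30.30447769165039)
top 0.59 [ 0.5723 -0.3927]
side 0.75 [ 0.5619 -0.394 ]
at [ 0.6259 -0.0092  0.1955] yaw 117.4 q7 0.43 t 37.8 w 0.504
n=5: -0.3707 -0.3215 -0.011 -0.002 0.0 0.671 0.5
n=5: -0.4821 -0.0915 -0.0113 -0.002 0.0 0.671 0.5
n=5: -0.4238 0.2423 0.2001 0.0 0.0 0.667 0.5
n=5: -0.2458 0.4219 0.2002 0.0 -0.0 0.667 0.5
```

```bash
python3 -m handwheel '-0.37 -0.32 -0.01 0 0 0.67 0.5;-0.37 -0.32 -0.01 0 0 0.67 0.5;-0.37 -0.32 -0.01 0 0 0.67 0.5;-0.37 -0.32 -0.01 0 0 0.67 0.5;-0.37 -0.32 -0.01 0 0 0.67 0.5;-0.37 -0.32 -0.01 0 0 0.67 0.5'
python3 -m handwheel '-0.48 -0.09 -0.01 0 0 0.67 0.5;-0.48 -0.09 -0.01 0 0 0.67 0.5;-0.48 -0.09 -0.01 0 0 0.67 0.5;-0.48 -0.09 -0.01 0 0 0.67 0.5;-0.48 -0.09 -0.01 0 0 0.67 0.5;-0.48 -0.09 -0.01 0 0 0.67 0.5'
python3 -m handwheel '-0.42 0.24 0.2 0 0 0.67 0.5;-0.42 0.24 0.2 0 0 0.67 0.5;-0.42 0.24 0.2 0 0 0.67 0.5;-0.42 0.24 0.2 0 0 0.67 0.5;-0.42 0.24 0.2 0 0 0.67 0.5;-0.42 0.24 0.2 0 0 0.67 0.5'
python3 -m handwheel '-0.24 0.42 0.2 0 0 0.67 0.5;-0.24 0.42 0.2 0 0 0.67 0.5;-0.24 0.42 0.2 0 0 0.67 0.5;-0.24 0.42 0.2 0 0 0.67 0.5;-0.24 0.42 0.2 0 0 0.67 0.5;-0.24 0.42 0.2 0 0 0.67 0.5;-0.24 0.42 0.2 0 0 0.67 0.5;-0.24 0.42 0.2 0 0 0.67 0.5'
python3 - <<'E'
from bar import *
im,m=look('w13.png',dict(cell1=.005))
p=proj('wrist',[.569,-.395,.045],m);c=p.astype(int); cv2.imwrite('pics/w13c.png',cv2.resize(im[c[1]-60:c[1]+60,c[0]-60:c[0]+60,::-1],None,fx=3,fy=3)); print(p,c-[60,60])
from plan import plan
plan([(.569,-.395,.028,-3,.5)])
E
```

```text
clock: 38.3
ee_pos: [0.6038, -0.1036, 0.1983]
ee_rot: [[0.046, 0.999, -0.001], [0.999, -0.046, 0.0], [0.0, -0.001, -1.0]]
wrist_force: [0.4, 1.7, 0.3]
width: 0.503
grip_force: 0.0
clock: 38.8
ee_pos: [0.5819, -0.1975, 0.2005]
ee_rot: [[0.538, 0.843, -0.001], [0.843, -0.538, 0.001], [0.001, -0.001, -1.0]]
wrist_force: [-0.1, 0.2, 0.1]
width: 0.502
grip_force: 0.0
clock: 39.3
ee_pos: [0.5771, -0.2937, 0.1605]
ee_rot: [[0.888, 0.46, -0.0], [0.46, -0.888, 0.001], [0.0, -0.001, -1.0]]
wrist_force: [-0.4, 0.7, 0.1]
width: 0.501
grip_force: 0.0
clock: 39.97
ee_pos: [0.5728, -0.3906, 0.1216]
ee_rot: [[0.999, -0.05, 0.002], [-0.05, -0.999, 0.001], [0.001, -0.001, -1.0]]
wrist_force: [-0.3, 0.1, 0.9]
width: 0.5
grip_force: 0.0
at [ 0.5728 -0.3906  0.1216] yaw -2.9 q7 -0.78 t 39.9667 w 0.5
[323.6585 264.6283] [263 204]
at [ 0.5722 -0.3914  0.1216] yaw -3.0 q7 -0.78 t 40.0667 w 0.499
n=3: -0.0157 0.0193 0.4681 -0.001 -0.002 0.0 0.5
```

View pics/w13c.png

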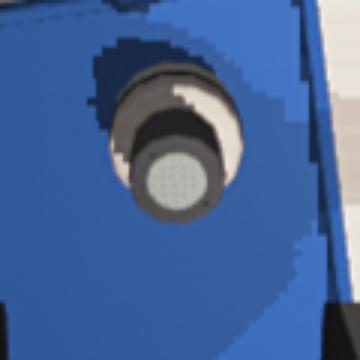

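The stub top is at (322,264), which again matches. I'll take the third cell.

```bash
python3 -m handwheel '-0.015 0.015 0.2 0 0 0 0.5;-0.015 0.015 0.36 0 0 0 0.5;-0.015 0.015 0.44 0 0 0 0.5;-0.015 0.015 0.463 0 0 0 0.5;-0.015 0.015 0.463 0 0 0 0.5'
python3 -m handwheel '0 0 0 0 0 0 0;0 0 0 0 0 0 0;0 0 0 0 0 0 0;0 0 0 0 0 0 0;0 0 0 0 0 0 0;0 0 0 0 0 0 0'
python3 -m handwheel '0 0 -0.1 0 0 0 0;0 0 -0.3 0 0 0 0;0 0 -0.5 0 0 0 0;0 0 -0.65 0 0 0 0;0 0 -0.65 0 0 0 0;0 0 -0.65 0 0 0 0;0 0 -0.65 0 0 0 0'
python3 - <<'E'
from plan import *
plan([(.541,-.0055,.155,-3.2,0)])
E
```

```text
clock: 40.48
ee_pos: [0.5678, -0.3945, 0.0273]
ee_rot: [[0.999, -0.055, -0.002], [-0.055, -0.999, 0.002], [-0.002, -0.001, -1.0]]
wrist_force: [0.6, 0.8, 0.4]
width: 0.5
grip_force: 0.0
clock: 40.98
ee_pos: [0.5694, -0.3962, 0.0305]
ee_rot: [[0.998, -0.056, 0.003], [-0.056, -0.998, -0.002], [0.003, 0.001, -1.0]]
wrist_force: [-0.2, 0.6, 5.6]
width: 0.205
grip_force: 58.7
clock: 41.57
ee_pos: [0.5678, -0.3946, 0.1578]
ee_rot: [[0.998, -0.056, -0.001], [-0.056, -0.998, 0.001], [-0.001, -0.001, -1.0]]
wrist_force: [-0.8, 0.7, -0.6]
width: 0.203
grip_force: 58.7
at [ 0.5678 -0.3946  0.1578] yaw -3.2 q7 -0.79 t 41.5667 w 0.203
n=5: -0.1209 -0.9676 0.0083 -0.001 0.001 0.0 0
n=5: -0.121 -0.9675 0.0074 -0.001 0.0 0.0 0
```

```bash
python3 -m handwheel '-0.02 -0.2 0 0 0 0 0;-0.05 -0.4 0 0 0 0 0;-0.08 -0.6 0 0 0 0 0;-0.1 -0.8 0 0 0 0 0;-0.12 -0.97 0 0 0 0 0;-0.12 -0.97 0 0 0 0 0'
python3 -m handwheel '-0.02 -0.2 0 0 0 0 0;-0.05 -0.4 0 0 0 0 0;-0.08 -0.6 0 0 0 0 0;-0.1 -0.8 0 0 0 0 0;-0.12 -0.97 0.01 0 0 0 0;-0.12 -0.97 0.01 0 0 0 0;-0.12 -0.97 0.01 0 0 0 0;-0.12 -0.97 0.01 0 0 0 0;-0.12 -0.97 0.01 0 0 0 0'
python3 - <<'E'
from bar import *
im,m=look('w14.png',dict(cell1=.125,neck_rim=.081))
print(proj('wrist',[.5415,-.006,.032],m))
c=proj('wrist',[.5415,-.006,.081],m).astype(int); cv2.imwrite('pics/w14c.png',cv2.resize(im[c[1]-180:c[1]+120,c[0]-150:c[0]+150,::-1],None,fx=2,fy=2)); print(c-[150,180])
from plan import plan
plan([(.5412,-.0055,.10,-3.1,0)])
E
```

```text
clock: 42.07
ee_pos: [0.5545, -0.19, 0.1555]
ee_rot: [[0.999, -0.044, -0.006], [-0.044, -0.999, 0.008], [-0.006, -0.007, -1.0]]
wrist_force: [0.5, 0.9, -0.8]
width: 0.201
grip_force: 58.9
clock: 42.82
ee_pos: [0.5415, -0.007, 0.1558]
ee_rot: [[0.998, -0.058, -0.001], [-0.058, -0.998, -0.001], [-0.001, 0.001, -1.0]]
wrist_force: [0.1, 0.2, 0.0]
width: 0.2
grip_force: 58.9
at [ 0.5415 -0.007   0.1558] yaw -3.3 q7 -1.46 t 42.8167 w 0.2
cell1 0.88 [295. 315.] [ 0.5392 -0.0068]
neck_rim 0.72 [260. 315.] [ 0.5417 -0.0063]
[314.6042 236.4351]
[164  79]
at [ 0.5419 -0.0069  0.1563] yaw -3.4 q7 -1.46 t 42.9667 w 0.201
n=2: -0.0036 -0.0068 0.2815 0.001 0.0 -0.006 0
```

View pics/w14c.png

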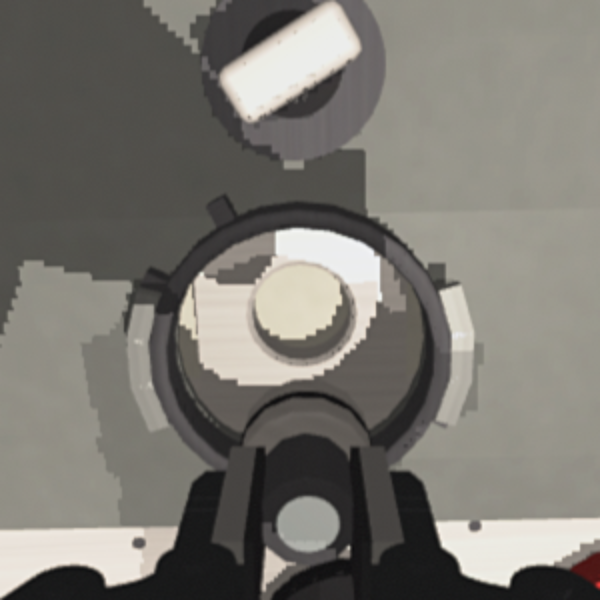

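The empty pocket is centred under the port at (315,235), as predicted. I'll insert the third cell.

```bash
python3 -m handwheel '-0.004 -0.006 0.12 0 0 0 0;-0.004 -0.006 0.25 0 0 0 0;-0.004 -0.006 0.28 0 0 0 0;-0.004 -0.006 0.28 0 0 0 0'
python3 -m handwheel '0 0 0.06 0 0 0 0;0 0 0.12 0 0 0 0;0 0 0.16 0 0 0 0;0 0 0.2 0 0 0 0;0 0 0.22 0 0 0 0;0 0 0.24 0 0 0 0;0 0 0.26 0 0 0 0;0 0 0.275 0 0 0 0;0 0 0.285 0 0 0 0;0 0 0.29 0 0 0 0;0 0 0.29 0 0 0 0'
python3 - <<'E'
from plan import *
plan([]);s=arm.sense();print(s['wrist_force'],s['ft_torque'])
E
```

```text
clock: 43.3
ee_pos: [0.5397, -0.0048, 0.0989]
ee_rot: [[0.998, -0.057, -0.004], [-0.057, -0.998, -0.001], [-0.004, 0.001, -1.0]]
wrist_force: [-0.5, 0.3, -0.2]
width: 0.203
grip_force: 58.9
clock: 44.22
ee_pos: [0.5415, -0.0041, 0.0427]
ee_rot: [[0.998, -0.056, 0.0], [-0.056, -0.998, 0.0], [0.0, -0.0, -1.0]]
wrist_force: [-0.1, 0.5, -0.5]
width: 0.205
grip_force: 59.0
at [ 0.5415 -0.0041  0.0427] yaw -3.2 q7 -1.35 t 44.2167 w 0.205
[-0.12381486  0.47445446 -0.46384643] [ 0.03520596  0.03124752 -0.05570512]
```

Deep in the pocket, not yet on the floor. I'll lower about 1 mm more, release and rise.

```bash
python3 -m handwheel '0 0 0.006 0 0 0 0;0 0 0.006 0 0 0 0'
python3 -m handwheel '0 0 0 0 0 0 0.4;0 0 0 0 0 0 0.4;0 0 0 0 0 0 0.4;0 0 0 0 0 0 0.4;0 0 0 0 0 0 0.4'
python3 -m handwheel '0 0 -0.1 0 0 0 0.4;0 0 -0.25 0 0 0 0.4;0 0 -0.4 0 0 0 0.4;0 0 -0.5 0 0 0 0.4;0 0 -0.5 0 0 0 0.4;0 0 -0.5 0 0 0 0.4'
python3 - <<'E'
from bar import *
im,m=look('w15.png',dict(cell1=.016,knob_grip=.105))
P=proj('wrist',[.5415,-.006,.056],m);print(proj('wrist',[.5415,-.006,.016],m),P)
rect(im,m,proj('wrist',[.626,-.0085,.119],m),.119,half=70)
g=cv2.cvtColor(im,7);c0,r0=(P-20).astype(int)
c=cv2.HoughCircles(cv2.GaussianBlur(cv2.resize(g[r0:r0+40,c0:c0+40],None,fx=4,fy=4),(5,5),0),3,1,30,param1=120,param2=.5,minRadius=30,maxRadius=65)
if c is not None: print('stub top',c[0][:3]/4+[c0,r0,0])
from plan import plan
plan([(.53,.17,.22,39,.6),(.504,.3435,.15,81.4,.6),(.504,.3435,.0275,81.4,.6)])
E
```

```text
clock: 44.38
ee_pos: [0.5417, -0.004, 0.0424]
ee_rot: [[0.998, -0.056, 0.001], [-0.056, -0.998, 0.001], [0.001, -0.001, -1.0]]
wrist_force: [-1.8, -0.5, 8.9]
width: 0.204
grip_force: 60.0
clock: 44.8
ee_pos: [0.5412, -0.004, 0.0412]
ee_rot: [[0.998, -0.056, -0.0], [-0.056, -0.998, 0.0], [-0.0, -0.0, -1.0]]
wrist_force: [-0.7, 0.3, 0.4]
width: 0.403
grip_force: 0.0
clock: 45.3
ee_pos: [0.5418, -0.0039, 0.1421]
ee_rot: [[0.998, -0.056, 0.002], [-0.056, -0.998, 0.001], [0.002, -0.001, -1.0]]
wrist_force: [-0.0, -0.0, -1.2]
width: 0.401
grip_force: 0.0
at [ 0.5418 -0.0039  0.1421] yaw -3.2 q7 -1.44 t 45.3 w 0.401
cell1 0.78 [235. 316.] [ 0.5427 -0.0037]
knob_grip 0.78 [112. 314.] [ 0.6251 -0.0079]
[319.3272 236.2628] [319.5869 254.3899]
  rect [316.8735 109.0663] [  34   39   76   65 2505] ((625.265869140625, -9.105058670043945), (12.996435165405273, 30.545440673828125), 27.912813186645508)
stub top [[317.125 254.875   9.375]
 [325.875 252.375  15.825]
 [316.625 247.125  15.25 ]]
at [ 0.5402 -0.0039  0.1399] yaw -3.2 q7 -1.44 t 45.45 w 0.403
n=6: -0.1002 -0.8652 -0.4003 -0.001 0.003 -0.938 0.6
n=6: 0.4453 -0.7559 0.3498 -0.0 0.0 -0.942 0.6
n=3: 0.0001 0.0002 0.6125 -0.0 0.0 0.0 0.6
```

The third cell is seated (stub top at (317,255)) and the turret has clicked in, with the knob at 118°. Now I'll fetch the cover.

```bash
python3 -m handwheel '0 0 -0.3 0 0 0 0.6;-0.1 -0.2 -0.4 0 0 -0.2 0.6;-0.1 -0.87 -0.4 0 0 -0.94 0.6;-0.1 -0.87 -0.4 0 0 -0.94 0.6;-0.1 -0.87 -0.4 0 0 -0.94 0.6;-0.1 -0.87 -0.4 0 0 -0.94 0.6;-0.1 -0.87 -0.4 0 0 -0.94 0.6;-0.1 -0.87 -0.4 0 0 -0.94 0.6;-0.1 -0.87 -0.4 0 0 -0.94 0.6'
python3 -m handwheel '0.445 -0.756 0.35 0 0 -0.94 0.6;0.445 -0.756 0.35 0 0 -0.94 0.6;0.445 -0.756 0.35 0 0 -0.94 0.6;0.445 -0.756 0.35 0 0 -0.94 0.6;0.445 -0.756 0.35 0 0 -0.94 0.6;0.445 -0.756 0.35 0 0 -0.94 0.6;0.445 -0.756 0.35 0 0 -0.94 0.6;0.445 -0.756 0.35 0 0 -0.94 0.6;0.445 -0.756 0.35 0 0 -0.94 0.6'
python3 - <<'E'
from bar import *
im,m=look('w16.png',dict(cover_bar=.036,cover=.004))
rect(im,m,proj('wrist',[.504,.345,.05],m),.05,th=75,half=50)
from plan import plan
plan([(.504,.344,.05,81.4,.6),(.504,.344,.0275,81.4,.6)])
E
```

```text
clock: 46.2
ee_pos: [0.5305, 0.17, 0.22]
ee_rot: [[0.778, 0.628, -0.002], [0.628, -0.778, -0.001], [-0.003, -0.0, -1.0]]
wrist_force: [-0.7, -0.4, -0.0]
width: 0.601
grip_force: 0.0
clock: 46.95
ee_pos: [0.5058, 0.342, 0.1513]
ee_rot: [[0.157, 0.988, 0.0], [0.988, -0.157, -0.001], [-0.001, 0.001, -1.0]]
wrist_force: [0.6, -0.1, 0.1]
width: 0.601
grip_force: 0.0
at [0.5058 0.342  0.1513] yaw 81.0 q7 -0.76 t 46.95 w 0.601
cover 0.63 [221. 316.] [0.5057 0.3465]
  rect [313.4287 235.401 ] [  40   11   21   68 1339] ((504.46563720703125, 347.8051452636719), (46.207366943359375, 13.010614395141602), 81.29684448242188)
at [0.5054 0.343  0.1517] yaw 81.2 q7 -0.75 t 47.1 w 0.603
n=3: 0.0038 -0.0081 0.5087 0.001 -0.0 -0.005 0.6
n=1: -0.0 0.0 0.1125 -0.0 -0.0 0.0 0.6
```

```bash
python3 -m handwheel '0.006 -0.008 0.2 0 0 0 0.6;0.006 -0.008 0.4 0 0 0 0.6;0.006 -0.008 0.55 0 0 0 0.6;0.006 -0.008 0.615 0 0 0 0.6;0.006 -0.008 0.615 0 0 0 0.6;0.006 -0.008 0.615 0 0 0 0.6'
python3 -m handwheel '0 0 0 0 0 0 0;0 0 0 0 0 0 0;0 0 0 0 0 0 0;0 0 0 0 0 0 0;0 0 0 0 0 0 0;0 0 0 0 0 0 0;0 0 0 0 0 0 0'
python3 -m handwheel '0 0 -0.1 0 0 0 0;0 0 -0.25 0 0 0 0;0 0 -0.45 0 0 0 0;0 0 -0.65 0 0 0 0;0 0 -0.8 0 0 0 0;0 0 -0.8 0 0 0 0;0 0 -0.8 0 0 0 0;0 0 -0.8 0 0 0 0'
python3 - <<'E'
from plan import *
plan([(.522,.17,.19,81,0),(.5415,-.006,.15,76,0),(.5415,-.006,.115,76,0)])
E
```

```text
clock: 47.6
ee_pos: [0.504, 0.3457, 0.0289]
ee_rot: [[0.151, 0.989, 0.001], [0.989, -0.151, 0.0], [0.0, 0.001, -1.0]]
wrist_force: [0.3, 0.7, 1.2]
width: 0.598
grip_force: 0.0
clock: 48.18
ee_pos: [0.5045, 0.3465, 0.0304]
ee_rot: [[0.15, 0.989, 0.003], [0.989, -0.15, 0.002], [0.003, 0.002, -1.0]]
wrist_force: [-0.0, -0.4, 6.6]
width: 0.151
grip_force: 61.1
clock: 48.85
ee_pos: [0.5023, 0.3451, 0.1874]
ee_rot: [[0.15, 0.989, -0.002], [0.989, -0.15, -0.001], [-0.001, -0.002, -1.0]]
wrist_force: [-0.8, -0.6, -3.4]
width: 0.149
grip_force: 60.0
at [0.5023 0.3451 0.1874] yaw 81.4 q7 -0.76 t 48.85 w 0.149
n=5: -0.851 0.2282 -0.0122 -0.002 0.002 0.009 0
n=5: -0.854 0.234 0.1997 0.0 -0.0 0.111 0
n=1: -0.0 0.0 0.175 0.0 -0.0 0.0 0
```

```bash
python3 -m handwheel '-0.2 0.05 0 0 0 0 0;-0.4 0.1 0 0 0 0 0;-0.6 0.16 0 0 0 0 0;-0.8 0.2 0 0 0 0 0;-0.85 0.23 0 0 0 0 0;-0.85 0.23 0 0 0 0 0'
python3 -m handwheel '-0.2 0.05 0.02 0 0 0 0;-0.4 0.1 0.05 0 0 0 0;-0.6 0.16 0.1 0 0 0 0;-0.8 0.21 0.18 0 0 0 0;-0.85 0.23 0.2 0 0 0 0;-0.85 0.23 0.2 0 0 0 0;-0.85 0.23 0.2 0 0 0 0;-0.85 0.23 0.2 0 0 0 0'
python3 - <<'E'
from bar import *
from plan import plan
plan([(.542,-.0055,.12,81,0)])
im,m=look('w17.png',dict(cover_bar=.155,cover=.125,neck_rim=.081,knob_grip=.105))
snap('side','s17.png')
for k,z in dict(cover=.125,neck_rim=.081,cover_bar=.157).items():
    for d in nets.pinpoint(k,'side')[:3]: print('side',k,round(d['confidence'],2),ray('side',d['location'],z)[:2])
E
```

```text
clock: 49.35
ee_pos: [0.5231, 0.1647, 0.1864]
ee_rot: [[0.158, 0.987, -0.003], [0.987, -0.158, -0.004], [-0.004, -0.003, -1.0]]
wrist_force: [0.1, 0.6, -1.1]
width: 0.148
grip_force: 59.9
clock: 50.02
ee_pos: [0.5431, -0.0019, 0.1474]
ee_rot: [[0.147, 0.989, -0.002], [0.989, -0.147, 0.001], [0.001, -0.002, -1.0]]
wrist_force: [-0.1, 0.9, -1.2]
width: 0.148
grip_force: 59.8
at [ 0.5431 -0.0019  0.1474] yaw 81.6 q7 -0.11 t 50.0167 w 0.148
n=1: -0.0189 -0.0023 0.1372 -0.002 -0.001 0.013 0
at [ 0.5431 -0.0019  0.1474] yaw 81.6 q7 -0.11 t 50.0167 w 0.148
cover_bar 0.94 [290.  98.] [0.4627 0.0273]
cover_bar 0.85 [329. 313.] [ 0.5416 -0.0011]
cover 0.8 [276. 118.] [0.4538 0.022 ]
cover 0.57 [295. 318.] [ 0.5435 -0.0011]
neck_rim 0.65 [271. 474.] [ 0.6324 -0.0195]
knob_grip 0.95 [272. 473.] [ 0.6229 -0.0093]
side cover 0.9 [ 0.3478 -0.1081]
side cover 0.69 [ 0.5413 -0.0056]
side cover 0.6 [ 0.3445 -0.2209]
side neck_rim 0.72 [ 0.5387 -0.0047]
side neck_rim 0.38 [0.6423 0.0128]
side cover_bar 0.7 [ 0.3358 -0.2247]
side cover_bar 0.69 [ 0.3529 -0.1138]
side cover_bar 0.58 [ 0.5489 -0.0039]
```

```bash
python3 -m handwheel '-0.021 -0.002 0.05 0 0 0 0;-0.021 -0.002 0.1 0 0 0 0;-0.021 -0.002 0.135 0 0 0 0;-0.021 -0.002 0.135 0 0 0 0;-0.021 -0.002 0.135 0 0 0 0'
python3 -m handwheel '0 0 0.015 0 0 0 0;0 0 0.03 0 0 0 0;0 0 0.045 0 0 0 0;0 0 0.06 0 0 0 0;0 0 0.07 0 0 0 0;0 0 0.08 0 0 0 0;0 0 0.09 0 0 0 0;0 0 0.095 0 0 0 0;0 0 0.095 0 0 0 0'
python3 - <<'E'
from plan import *
plan([]);s=arm.sense();print(s['wrist_force'],s['ft_torque'])
E
```

```text
clock: 50.88
ee_pos: [0.5418, -0.0084, 0.1203]
ee_rot: [[0.15, 0.989, -0.002], [0.989, -0.15, -0.0], [-0.0, -0.002, -1.0]]
wrist_force: [-0.6, 0.3, -1.2]
width: 0.147
grip_force: 59.9
clock: 51.63
ee_pos: [0.5431, -0.0092, 0.1047]
ee_rot: [[0.15, 0.989, 0.001], [0.989, -0.15, 0.0], [0.0, 0.001, -1.0]]
wrist_force: [-4.9, -1.7, 15.5]
width: 0.154
grip_force: 63.2
at [ 0.5431 -0.0092  0.1047] yaw 81.4 q7 -0.08 t 51.6333 w 0.154
[-4.90855068 -1.65660999 15.51078916] [0.11346826 1.37759713 0.14991961]
```

It touched the rim early because y is 3 to 4 mm off, so I'll lift 4 mm, recentre and try again.

```bash
python3 -m handwheel '0 0 -0.04 0 0 0 0;0.017 -0.005 -0.04 0 0 0 0;0.017 -0.005 -0.04 0 0 0 0;0.017 -0.005 -0.04 0 0 0 0'
python3 -c "
from plan import *
plan([(.5424,-.0056,.105,81,0)])"
```

```text
clock: 51.97
ee_pos: [0.5416, -0.0042, 0.1099]
ee_rot: [[0.149, 0.989, -0.001], [0.989, -0.149, 0.0], [0.0, -0.001, -1.0]]
wrist_force: [0.0, 0.4, -1.8]
width: 0.146
grip_force: 60.3
at [ 0.5416 -0.0042  0.1099] yaw 81.5 q7 -0.09 t 51.9667 w 0.146
n=1: -0.0062 0.0051 0.0243 -0.001 -0.0 0.01 0
```

```bash
python3 -m handwheel '-0.005 0.004 0.01 0 0 0 0;-0.005 0.004 0.02 0 0 0 0;-0.005 0.004 0.03 0 0 0 0;-0.005 0.004 0.04 0 0 0 0;-0.005 0.004 0.05 0 0 0 0;-0.005 0.004 0.05 0 0 0 0'
python3 - <<'E'
from plan import *
plan([]);s=arm.sense();print(s['wrist_force'],s['ft_torque'])
E
```

```text
clock: 52.47
ee_pos: [0.5422, -0.0059, 0.0996]
ee_rot: [[0.15, 0.989, -0.001], [0.989, -0.15, -0.0], [-0.0, -0.001, -1.0]]
wrist_force: [0.3, -0.7, -1.9]
width: 0.146
grip_force: 60.3
at [ 0.5422 -0.0059  0.0996] yaw 81.4 q7 -0.08 t 52.4667 w 0.146
[ 0.29829631 -0.66242762 -1.8833295 ] [-0.0170917  -0.0422667  -0.03995803]
```

Free now, so I'll go on down to the seat at about 0.094.

```bash
python3 -m handwheel '0 0 0.008 0 0 0 0;0 0 0.016 0 0 0 0;0 0 0.022 0 0 0 0;0 0 0.027 0 0 0 0;0 0 0.027 0 0 0 0'
python3 - <<'E'
from plan import *
plan([]);s=arm.sense();print(s['wrist_force'],s['ft_torque'])
E
```

```text
clock: 52.88
ee_pos: [0.5424, -0.0058, 0.0948]
ee_rot: [[0.149, 0.989, -0.0], [0.989, -0.149, 0.0], [0.0, -0.0, -1.0]]
wrist_force: [-1.0, 0.2, -1.6]
width: 0.145
grip_force: 60.2
at [ 0.5424 -0.0058  0.0948] yaw 81.4 q7 -0.08 t 52.8833 w 0.145
[-1.03889048  0.22713074 -1.5760709 ] [ 0.05960387  0.20068655 -0.01570382]
```

```bash
python3 -m handwheel '0 0 0.005 0 0 0 0;0 0 0.01 0 0 0 0;0 0 0.01 0 0 0 0'
python3 - <<'E'
from plan import *
plan([]);s=arm.sense();print(s['wrist_force'],s['ft_torque'])
E
```

```text
clock: 53.13
ee_pos: [0.5423, -0.0057, 0.0944]
ee_rot: [[0.149, 0.989, -0.0], [0.989, -0.149, 0.001], [0.001, -0.001, -1.0]]
wrist_force: [-5.7, 1.4, 10.8]
width: 0.148
grip_force: 61.9
at [ 0.5423 -0.0057  0.0944] yaw 81.4 q7 -0.08 t 53.1333 w 0.148
[-5.71917895  1.44085132 10.78842585] [-0.01638312  1.05362044  0.01375023]
```

Seated at 0.0944 as predicted. I'll ease off 1 mm and turn clockwise in two halves.

```bash
python3 -m handwheel '0 0 -0.006 0 0 0.04 0;0 0 -0.006 0 0 0.1 0;0 0 -0.006 0 0 0.18 0;0 0 -0.006 0 0 0.26 0;-0.002 0.001 -0.006 0 0 0.34 0;-0.002 0.001 -0.006 0 0 0.42 0;-0.002 0.002 -0.006 0 0 0.5 0;-0.004 0.003 -0.006 0 0 0.58 0;-0.004 0.003 -0.006 0 0 0.66 0;-0.004 0.003 -0.006 0 0 0.74 0;-0.004 0.003 -0.006 0 0 0.82 0;-0.004 0.003 -0.006 0 0 0.82 0'
python3 - <<'E'
from plan import *
plan([(.5425,-.0074,.094,-3.2,0)]);s=arm.sense();print(s['wrist_force'],s['ft_torque'])
E
```

```text
clock: 54.13
ee_pos: [0.5435, -0.0056, 0.0947]
ee_rot: [[0.713, 0.701, 0.001], [0.701, -0.713, 0.001], [0.002, -0.0, -1.0]]
wrist_force: [-1.9, 3.3, 4.0]
width: 0.146
grip_force: 61.0
at [ 0.5435 -0.0056  0.0947] yaw 44.5 q7 -0.62 t 54.1333 w 0.146
n=4: -0.005 0.0013 0.0017 -0.001 -0.001 0.53 0
n=4: -0.0039 0.0032 0.0017 -0.0 -0.001 0.53 0
[-1.87893719  3.27184311  4.04147768] [ 0.49029198  0.32604913 -0.12676372]
```

```bash
python3 -m handwheel '0 0 0 0 0 0.08 0;0 0 0 0 0 0.16 0;0 0 0 0 0 0.24 0;-0.002 0.001 0 0 0 0.32 0;-0.003 0.001 0 0 0 0.4 0;-0.004 0.001 0 0 0 0.48 0;-0.005 0.002 0 0 0 0.56 0;-0.005 0.002 0 0 0 0.64 0;-0.006 0.003 0 0 0 0.72 0;-0.006 0.003 0 0 0 0.8 0;-0.006 0.003 0 0 0 0.88 0;-0.006 0.003 0 0 0 0.88 0'
python3 -m handwheel '0 0 0 0 0 0.06 0;0 0 0 0 0 0.12 0;0 0 0 0 0 0.18 0;0 0 0 0 0 0.18 0;0 0 0 0 0 0.18 0'
python3 - <<'E'
from plan import *
plan([]);s=arm.sense();print(s['wrist_force'],s['ft_torque'])
E
```

```text
clock: 55.13
ee_pos: [0.543, -0.0061, 0.0947]
ee_rot: [[0.996, 0.087, 0.0], [0.087, -0.996, 0.002], [0.0, -0.002, -1.0]]
wrist_force: [-1.8, 4.4, 5.2]
width: 0.15
grip_force: 61.2
clock: 55.55
ee_pos: [0.5433, -0.0063, 0.0947]
ee_rot: [[0.999, -0.053, 0.001], [-0.053, -0.999, 0.002], [0.001, -0.002, -1.0]]
wrist_force: [-1.3, 4.4, 5.8]
width: 0.15
grip_force: 61.2
at [ 0.5433 -0.0063  0.0947] yaw -3.0 q7 -1.31 t 55.55 w 0.15
[-1.31415041  4.41502225  5.77142679] [ 1.05744574  0.33099576 -0.10193842]
```

```bash
python3 -m handwheel '0 0 0 0 0 0.02 0;0 0 0 0 0 0.025 0;0 0 0 0 0 0.025 0'
python3 -m handwheel '0 0 0 0 0 0 0.7;0 0 0 0 0 0 0.7;0 0 0 0 0 0 0.7;0 0 0 0 0 0 0.7;0 0 0 0 0 0 0.7;0 0 0 0 0 0 0.7'
python3 -m handwheel '0 0 -0.1 0 0 0 0.7;0 0 -0.3 0 0 0 0.7;0 0 -0.5 0 0 0 0.7;0 0 -0.7 0 0 0 0.7;0 0 -0.7 0 0 0 0.7;0 0 -0.7 0 0 0 0.7;0 0 -0.7 0 0 0 0.7'
python3 - <<'E'
from bar import *
im,m=look('w18.png',dict(cover=.068,cover_bar=.1,knob_grip=.105))
rect(im,m,proj('wrist',[.5415,-.0065,.114],m),.114,half=45)
rect(im,m,proj('wrist',[.625,-.0088,.119],m),.119,half=60)
for n in('top','side'):
    snap(n,n+'18.png')
    for k,z in(('cell1',.005),('cover',.068),('foot',0),('post',0),('screwdriver',0)):
        for d in nets.pinpoint(k,n)[:3]: print(n,k,round(d['confidence'],2),ray(n,d['location'],z)[:2])
E
```

```text
clock: 55.8
ee_pos: [0.5431, -0.0063, 0.0947]
ee_rot: [[0.998, -0.07, 0.001], [-0.07, -0.998, 0.002], [0.0, -0.002, -1.0]]
wrist_force: [-1.7, 5.3, 6.1]
width: 0.144
grip_force: 61.4
clock: 56.3
ee_pos: [0.5426, -0.0085, 0.094]
ee_rot: [[0.997, -0.076, 0.0], [-0.076, -0.997, -0.0], [0.0, 0.0, -1.0]]
wrist_force: [0.6, -0.4, -0.7]
width: 0.7
grip_force: 0.0
clock: 56.88
ee_pos: [0.542, -0.0079, 0.2335]
ee_rot: [[0.997, -0.075, -0.001], [-0.075, -0.997, 0.0], [-0.001, -0.0, -1.0]]
wrist_force: [0.2, 0.1, -0.1]
width: 0.698
grip_force: 0.0
at [ 0.542  -0.0079  0.2335] yaw -4.3 q7 -1.47 t 56.8833 w 0.698
cover 0.94 [353. 458.] [ 0.4075 -0.1293]
cover 0.78 [222. 317.] [ 0.5415 -0.008 ]
cover 0.55 [353. 337.] [ 0.416 -0.017]
cover_bar 0.97 [367. 468.] [ 0.415  -0.1261]
cover_bar 0.74 [361. 339.] [ 0.4296 -0.0182]
cover_bar 0.56 [233. 315.] [ 0.5418 -0.0066]
knob_grip 0.65 [115. 307.] [ 0.6252 -0.0082]
  rect [314.5721 236.0373] [  37   14   18   58 1019] ((542.4609985351562, -6.939223289489746), (12.230668067932129, 42.300724029541016), 85.99302673339844)
  rect [308.1843 113.702 ] [  37   39   49   42 1047] ((625.1388549804688, -9.289897918701172), (13.0995512008667, 30.734479904174805), 27.587154388427734)
  rect [358.5214 150.0057] [ 98  77  22  37 351] ((600.9656372070312, -40.275291442871094), (20.39217758178711, 14.984509468078613), 54.4986572265625)
top cell1 0.54 [0.6771 0.319 ]
top cell1 0.32 [ 0.5116 -0.3597]
top cover 0.93 [ 0.371  -0.0132]
top cover 0.58 [ 0.3589 -0.15  ]
top cover 0.37 [0.5035 0.3469]
top foot 0.51 [ 0.5162 -0.3635]
top foot 0.44 [0.5088 0.3529]
top post 0.89 [ 0.6721 -0.3243]
top screwdriver 0.82 [0.6981 0.3262]
side cover 0.87 [ 0.3523 -0.1909]
side cover 0.74 [ 0.3549 -0.0646]
side cover 0.67 [0.5464 0.0004]
side foot 0.65 [0.3649 0.1082]
side post 0.59 [ 0.6828 -0.3278]
side screwdriver 0.57 [0.6998 0.3213]
```

View pics/w18.png

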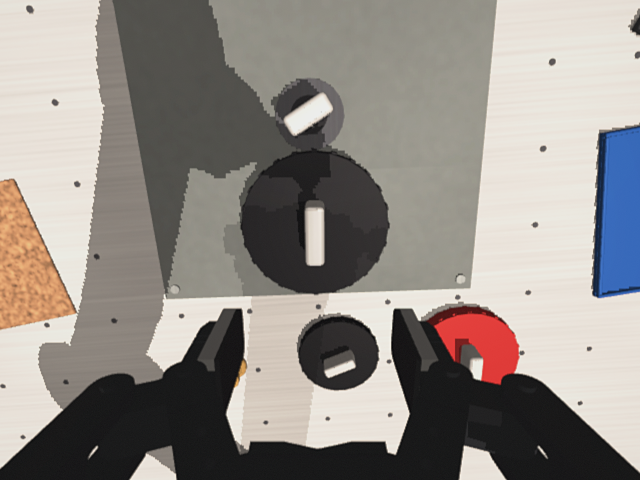

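The cover is back on the port at (315,222), with its bar along the changer's x, about 1° past where it started locked. The knob is at a detent, the visible part of the tray is empty and the bystanders haven't moved. I'm handing the job in.

```bash
python3 -c "
from cell import arm
print(arm.close_job())"
```

```text
the job is handed in; nothing more can be done
None
```

I handed the job in at about 57 s on the robot clock. All three cells present are seated in their own pockets, the turret is clicked in place, and the cover is back on the port and turned clockwise to locked; no verdict was returned.

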